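# Clamp a V-block in a spring-plunger base

## Task

Clamp the steel V-block in the spring-plunger base: draw the plunger's ball handle back and park it in the holding notch so that it stays there by itself, set the V-block down flat between the two rails of the nest with its groove in line with the plunger, then lift the handle out of the notch and let the plunger forward so that its spring presses the block flush against the back stop. Leave the other things on the bench where they are.

Things in the scene. Friction and masses are not known exactly. Their poses are not given: they have to be found in the camera images.
- clamp_base: Spring-plunger base, fixed: grey painted plate 178 (x) x 84 (y) x 12 mm; origin: centre of its underside; x runs along the plunger from the handle end to the back stop, z up. A dark steel tube, 26 mm thick, x = -89 to -9 mm, axis at y = 0, 26 mm above the bench, holds the plunger; its two blocks are 34 mm wide and reach 40 mm above the bench. The nest is at the +x end.
- nest (a point): Middle of the nest's floor, 12 mm above the bench, axes as the base's: where the centre of the V-block's underside comes when clamped. The back stop, 14 mm tall, has its face at x = +22.5 mm from here; two rails, 6 mm tall, 8 mm wide, flank the nest from x = -21 to +22 mm, inner faces at y = +-25.7 mm.
- plunger_foot (a point): Middle of the face of the plunger's 14 mm wide round foot, 14 mm above the nest's floor; it presses towards the base's +x. Fully forward it stands 8 mm inside the V-block's place in the nest; parked, 25 mm clear of it.
- handle_ball (a point): Centre of the black ball, 18 mm in diameter, to grip the handle by. Its 6 mm steel shank stands out at right angles from the plunger through a J-shaped slot in the tube; ball centre 46 mm from the plunger's axis, so 72 mm above the bench when upright (then at base y = 0, and x = -23 mm when forward). It slides with the plunger along the base's x and swings about the plunger's axis.
- notch_ball (a point): Where the ball's centre is when the handle lies fully over in the holding notch: base x = -56, y = +42 mm, 45 mm above the bench. Left less far over, it rests up to 9 mm higher. Axes as the base's.
- plunger (a joint): How far the plunger is drawn back (towards the base's -x), m: 0 fully forward, 0.046 fully back, 0.008 when it presses on a V-block flush with the back stop, 0.033 parked. A spring drives it forward (5 N at 0, rising to 13 N fully back); let go with the handle upright it snaps forward. Forward of 0.038 the slot keeps the handle upright.
- handle (a joint): Swing of the handle, rad: 0 upright, growing as it leans to the base's +y side, 1.13 fully over. It swings freely, but only with the plunger drawn back 0.038 to 0.046. From about 0.92 rad on it can come forward again into the holding notch (plunger 0.033), behind a 5 mm lip, and stays there. To leave, draw it back past 0.038 and swing it upright.
- block_centre (a point): Centre (half-way up) of the steel V-block, 45 x 45 mm in plan, 34 mm tall, 0.3 kg, standing loose on the bench with the V-groove on top. The groove runs along this frame's x axis, end to end; the two sides facing +-y are flat over the full height and 45 mm apart.
- weight: A bystander: small brass reference weight, 26 mm wide, 30 mm tall. Origin: centre of its underside.
- fuse_jar: A bystander: white lidded jar of fuses, 46 mm wide, 56 mm tall. Origin: centre of its underside.
- screw_bin: A bystander: small open dark blue parts bin of screws, 95 x 69 x 38 mm. Origin: centre of its underside.
- driver: A bystander: screwdriver with red fluted handle, 187 mm long, 24 mm thick. Origin: centre of its underside.
- pliers: A bystander: needle-nose pliers with red grips, 140 mm long, 11 mm thick. Origin: centre of its underside.
- caliper: A bystander: digital caliper, 285 mm long, 17 mm thick. Origin: centre of its underside.
- v_block: The same V-block; origin at the centre of its underside, axes as block_centre.
Mind the look-alikes: they are no part of the job. What is shaped like the v_block but blue is not meant.

How it is judged:
On the way, in this order (a step that is already met when the one before it is completed fails the run):
1. the handle is parked in the holding notch (plunger drawn back 30 to 37 mm, handle swung over by more than 0.8 rad) and stays there with the fingers off it (value of joint plunger between 0.03 and 0.037 m and value of joint handle above 0.8 rad and contact force between the fingers and anything else below 0.3 N), for 0.3 s.
2. with the plunger still parked, the V-block stands flat between the nest's rails, its groove in line with the plunger, let go (all of step 1 and z of block_centre in the frame of nest between 0.0145 and 0.0195 m and y of block_centre in the frame of nest between -0.005 and 0.005 m and angle between the x axis of block_centre and the x axis of nest, either way round below 0.12 rad and x of block_centre in the frame of nest between -0.026 and 0.003 m), for 0.2 s.
At the end, for the whole second after the job is handed in: The V-block rests flat in the nest (within 5 mm of the middle sideways), groove within 0.12 rad of the plunger's direction, within 2 mm of flush against the back stop; the handle is upright (within 0.3 rad) and the plunger bears on the block (drawn back 5 to 11 mm) (value of joint plunger between 0.005 and 0.011 m and value of joint handle below 0.3 rad and z of block_centre in the frame of nest between 0.0145 and 0.0195 m and y of block_centre in the frame of nest between -0.005 and 0.005 m and angle between the x axis of block_centre and the x axis of nest, either way round below 0.12 rad and x of block_centre in the frame of nest between -0.002 and 0.002 m and linear speed of v_block below 0.01 m/s); the robot touches nothing.
It fails at once if the weight, jar, screw bin, screwdriver, pliers or caliper is moved by more than 30 mm (distance of any of weight, fuse_jar, screw_bin, driver, pliers, caliper from where it was at the start of the episode above 0.03 m).
It also fails if it takes over 67 s, if anything falls off the work surface, if the arm or the gripper's body presses on something with over 40 N, if the wrist force passes 120 N, or if a joint passes its speed limit or range.

## Robot

A 6-joint arm with a two-finger parallel gripper is mounted at the origin on a cart in front of the work surface, level with it; the furniture and walls round the work are solid. World frame = base frame: x ahead of the robot, y to its left, z up, the work surface at z = 0. Lengths are in m, angles in rad, forces in N, time in s.
With the tool pointing down it reaches from about 0.35 to 0.875 m from the base axis. Payload 4.2 kg.
Tool frame: the origin (TCP) lies midway between the tips of the shut fingers; the grasp point (between the pads) lies 19 mm behind it; z points along the fingers, y is the line along which they close (so a half turn about z gives the same grasp; the last joint's range is limited). The gripper opens to 85 mm and grips with 20 to 120 N. Pads are 22 mm wide; open, the fingers measure 114 mm over their backs; the gripper's body (76 mm by 85 mm) begins 54 mm behind the grasp point. The pads swing forward as they close: fully open they stand 13 mm farther back than shut.
Start: joints at [1.53, 0.385, 0.008, 0, -1.194, -0.259], TCP at [0.185, 0.597, 0.192] pointing down, gripper open.
Joint ranges: [-3.14, 3.14], [-1.21, 2.06], [-1.07, 1.41], [-3.16, 2.05], [-2.99, -0.16], [-3.1, 3.1]. Speed limits (rad/s): [2.79, 2.79, 3.14, 3.14, 3.14, 3.14].

## Interface

Orientations are given as a 3x3 rotation matrix whose columns are the frame's x, y, z axes.
In Python, from workcell import env gives the robot as it stands.
- The arm moves only by the tool apply_moves, never from a script. Its argument "moves" is a list that holds one entry, the list of rows, each a list of 7 numbers: the shift along the tool's x, y, z in mm, then the turn, a rotation vector about the tool's x, y, z in rad, then the opening, from 0 (shut) to 1 (fully open). In form: [[[tx, ty, tz, rx, ry, rz, fingers], ...]]. A call has 1 to 12 rows; each row shifts and turns the commanded pose from where the row before left it, along the tool's axes as they then stand; what a row does not reach is not made up. A row lasts 1/8 s, in which the tool goes at most 62.5 mm and 10.7 degrees, less where a joint would pass 70% of its speed; a pose out of reach is approached as far as the arm can. A call with a gripper value outside its range is refused whole. The fingers move at their own pace and stop on an object; the grip force is fixed at half the most. Time passes only in rows, so rows that do not move let the fingers close. It gives the time, the measured TCP pose, the force, the opening and the grip force at its end, in the units of the state.
- env.observe(): the state, without advancing time (a new reading comes with each control period).
- env.get_image(name): name is "scene" or "side" or "wrist"; returns a dict with "color" (480x640x3 uint8, blue, green, red), "range_z" (480x640 float32, m along the optical axis (not along the pixel's ray), 0 where there is no reading), "K" (3x3 intrinsics, pixels), "cam_to_world" (4x4, takes a point from camera to world coordinates). Camera axes: x right, y down, z forward; pixel columns grow to the right and rows downward; lengths in m; the calibration is good to about 2 mm. A picture is of the moment at which its call begins.
- env.job_done(): hands the job in; it is judged then, once.
The state is a dict: "time": time; "qpos": joint angles; "joint_velocities": joint speeds; "tau": joint torques, N m; "position": TCP position; "tcp_rot": TCP orientation; "force": force on the tool from outside, world axes, zero at the start; "ft_torque": the same for the moment, N m; "width": finger opening in m; "finger_force": force on a finger pad.
Only numpy, scipy, OpenCV 4.12 (cv2) and the standard library are available. Lean on these libraries where they do the work, as an engineer would, in place of code of your own. Each camera call takes 0.05 s, during which the arm holds its last target. There are 200 camera calls.

## Working session

There is one attempt and no reset: what is moved stays moved. The work goes in short steps, Python scripts to look and compute and a tool call to move; the robot and the scene stay as the last step left them, time stands still between calls to the robot, and variables do not carry over. Pictures are saved under pics/ and viewed, at most 10 in all, crops included, and the job is handed in when it is done.

Besides the shell and the picture viewer there is one more tool, called after "Call:" in YAML: its name, and indented under it one key for each argument. apply_moves: Moves the arm, as the interface text tells. Its arguments: {"type":"object","properties":{"moves":{"type":"array","items":{"type":"array","items":{"type":"array","items":{"type":"number"}}}}},"required":["moves"]}

```bash
ls; mkdir -p pics
python3 - <<'E'
from workcell import env
import cv2, numpy as np, pickle
s=env.observe(); print({k:np.round(v,3).tolist() for k,v in s.items()})
for n in ("scene","side"):
    d=env.get_image(n); cv2.imwrite(f"pics/{n}0.png",d["color"]); pickle.dump(d,open(f"{n}0.pkl","wb"))
    print(n,np.round(d["cam_to_world"],3).tolist(),d["K"].tolist())
E
```

```text
pics
{'time': 0.0, 'qpos': [1.53, 0.386, 0.007, -0.001, -1.194, -0.259], 'joint_velocities': [0.001, -0.0, 0.0, -0.0, 0.001, 0.002], 'tau': [0.0, -39.229, 18.84, 4.186, -0.005, 0.0], 'position': [0.184, 0.596, 0.191], 'tcp_rot': [[0.955, -0.295, -0.001], [-0.295, -0.955, -0.002], [0.0, 0.002, -1.0]], 'force': [0.035, 0.172, 0.112], 'ft_torque': [-0.037, -0.017, -0.04], 'finger_force': 0.0, 'width': 0.085}
scene [[0.44, -0.524, 0.729, -0.37], [-0.898, -0.246, 0.365, -0.547], [-0.012, -0.816, -0.579, 0.755], [0.0, 0.0, 0.0, 1.0]] [[468.2361884749739, 0.0, 320.5026349749565], [0.0, 468.2361884749739, 241.1291320415347], [0.0, 0.0, 1.0]]
side [[0.999, -0.033, 0.004, 0.501], [-0.023, -0.593, 0.805, -1.308], [-0.024, -0.805, -0.593, 0.984], [0.0, 0.0, 0.0, 1.0]] [[482.0074548659278, 0.0, 307.80621933481774], [0.0, 482.0074548659278, 235.48944492489608], [0.0, 0.0, 1.0]]
```

View pics/scene0.png

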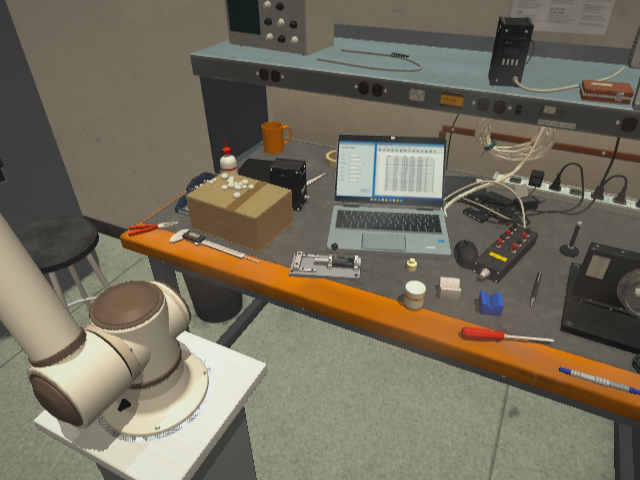

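View pics/side0.png

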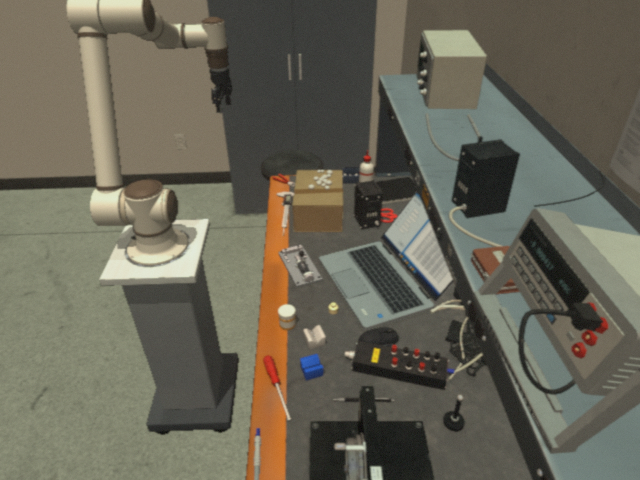

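```bash
cat > h.py <<'E'
import numpy as np, cv2, pickle
from workcell import env
def grab(n,tag):
    d=env.get_image(n); pickle.dump(d,open(f"{tag}.pkl","wb")); return d
def load(tag): return pickle.load(open(f"{tag}.pkl","rb"))
def crop(d,x0,y0,w,h,f,out):
    cv2.imwrite(f"pics/{out}.png",cv2.resize(d["color"][y0:y0+h,x0:x0+w],None,fx=f,fy=f,interpolation=cv2.INTER_CUBIC))
def world(d):
    v,u=np.mgrid[0:480,0:640]; K=d["K"]; z=d["range_z"]
    p=np.stack([(u-K[0,2])/K[0,0]*z,(v-K[1,2])/K[1,1]*z,z],-1)
    P=p@d["cam_to_world"][:3,:3].T+d["cam_to_world"][:3,3]; P[z==0]=np.nan; return P
def ray(d,u,v,zh):  # intersect pixel ray with the plane z=zh
    K=d["K"]; T=d["cam_to_world"]; r=T[:3,:3]@np.array([(u-K[0,2])/K[0,0],(v-K[1,2])/K[1,1],1]); o=T[:3,3]
    return o+r*(zh-o[2])/r[2]
E
python3 - <<'E'
from h import *
d=load("scene0"); e=load("side0")
a=cv2.resize(d["color"][235:325,280:515],None,fx=3.4,fy=3.4,interpolation=cv2.INTER_CUBIC)
b=cv2.resize(e["color"][235:385,260:360],None,fx=1.9,fy=1.9,interpolation=cv2.INTER_CUBIC)
cv2.imwrite("pics/c0.png",np.vstack([a]))
P=world(d)
for u,v in [(300,262),(345,262),(333,246),(450,280),(450,290),(490,300),(415,290),(411,262)]: print(u,v,P[v,u].round(3))
P=world(e)
for u,v in [(293,260),(305,270),(315,335),(315,330),(313,365)]: print(u,v,P[v,u].round(3))
E
```

```text
300 262 [ 0.452 -0.076  0.02 ]
345 262 [ 0.486 -0.187  0.032]
333 246 [ 0.482 -0.155  0.074]
450 280 [ 0.528 -0.44   0.033]
450 290 [ 0.493 -0.449  0.032]
490 300 [ 0.516 -0.538  0.017]
415 290 [ 0.431 -0.381  0.056]
411 262 [ 0.566 -0.334  0.025]
293 260 [ 0.457 -0.118  0.013]
305 270 [ 0.494 -0.18   0.022]
315 335 [ 0.516 -0.443  0.022]
315 330 [ 0.516 -0.432  0.028]
313 365 [ 0.508 -0.538  0.019]
```

View pics/c0.png

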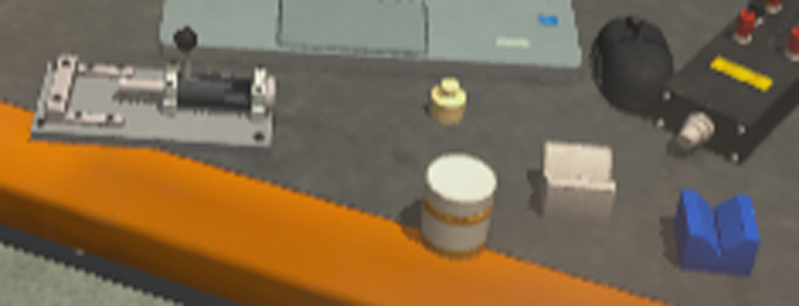

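```bash
cat >> h.py <<'E'
from scipy.spatial.transform import Rotation as R
def down(yaw):  # tool pointing down, tool x at this yaw
    c,s=np.cos(yaw),np.sin(yaw); return np.array([[c,s,0],[s,-c,0],[0,0,-1.]])
def plan(wps,start=None,step=58,turn=.18):  # wps: (x,y,z m, yaw of tool x or None); prints how far to go per leg
    if start is None: s=env.observe(); p,Q=np.array(s["position"]),np.array(s["tcp_rot"])
    else: p,Q=np.array(start[0]),down(start[1])
    for w in wps:
        T=Q if w[3] is None else down(w[3]); rv=R.from_matrix(Q.T@T).as_rotvec(); q=np.array(w[:3])
        n=max(1,int(np.ceil(np.linalg.norm(q-p)*1000/step)),int(np.ceil(np.linalg.norm(rv)/turn)))
        print("leg",w,"rows",n)
        for k in range(n):
            print("  ",(Q.T@(q-p)*1000/n).round(1).tolist(), (rv/n).round(3).tolist()); Q=Q@R.from_rotvec(rv/n).as_matrix()
        p,Q=q,T
E
python3 - <<'E'
from h import *
y0=-.3; plan([(.184,.596,.35,None),(.48,.2,.35,y0-1.2),(.42,-.25,.36,y0-2.49)])
E
```

```text
leg (0.184, 0.596, 0.35, None) rows 3
   [-0.1, 0.3, -53.1] [0.0, 0.0, 0.0]
   [-0.1, 0.3, -53.1] [0.0, 0.0, 0.0]
   [-0.1, 0.3, -53.1] [0.0, 0.0, 0.0]
leg (0.48, 0.2, 0.35, -1.5) rows 9
   [44.4, 32.3, 0.1] [0.0, -0.0, 0.133]
   [48.3, 26.1, 0.1] [0.0, -0.0, 0.133]
   [51.4, 19.5, 0.0] [0.0, -0.0, 0.133]
   [53.5, 12.5, 0.0] [0.0, -0.0, 0.133]
   [54.7, 5.2, 0.0] [0.0, -0.0, 0.133]
   [54.9, -2.1, 0.0] [0.0, -0.0, 0.133]
   [54.1, -9.4, 0.0] [0.0, -0.0, 0.133]
   [52.4, -16.5, 0.0] [0.0, -0.0, 0.133]
   [49.8, -23.3, 0.0] [0.0, -0.0, 0.133]
leg (0.42, -0.25, 0.36, -2.79) rows 8
   [55.6, 11.5, -1.3] [0.0, 0.0, 0.161]
   [56.7, 2.4, -1.3] [0.0, 0.0, 0.161]
   [56.3, -6.7, -1.3] [0.0, 0.0, 0.161]
   [54.5, -15.7, -1.3] [0.0, 0.0, 0.161]
   [51.3, -24.3, -1.3] [0.0, 0.0, 0.161]
   [46.7, -32.2, -1.3] [0.0, 0.0, 0.161]
   [41.0, -39.3, -1.3] [0.0, 0.0, 0.161]
   [34.1, -45.3, -1.3] [0.0, 0.0, 0.161]
```

Call:
apply_moves:
  moves:
    - [[0, 0, -53, 0, 0, 0, 1], [0, 0, -53, 0, 0, 0, 1], [0, 0, -53, 0, 0, 0, 1], [44, 32, 0, 0, 0, 0.133, 1], [48, 26, 0, 0, 0, 0.133, 1], [51, 20, 0, 0, 0, 0.133, 1], [54, 12, 0, 0, 0, 0.133, 1], [55, 5, 0, 0, 0, 0.133, 1], [55, -2, 0, 0, 0, 0.133, 1], [54, -9, 0, 0, 0, 0.133, 1], [52, -17, 0, 0, 0, 0.133, 1], [50, -23, 0, 0, 0, 0.133, 1]]

```text
time: 1.6
position: [0.4814, 0.2005, 0.3504]
tcp_rot: [[0.07, -0.998, -0.001], [-0.998, -0.07, -0.0], [0.0, 0.001, -1.0]]
force: [0.7, 1.1, -0.2]
width: 0.0855
finger_force: 0.0
```

Call:
apply_moves:
  moves:
    - [[56, 12, -1, 0, 0, 0.161, 1], [57, 2, -1, 0, 0, 0.161, 1], [56, -7, -1, 0, 0, 0.161, 1], [54, -16, -1, 0, 0, 0.161, 1], [51, -24, -1, 0, 0, 0.161, 1], [47, -32, -1, 0, 0, 0.161, 1], [41, -39, -1, 0, 0, 0.161, 1], [34, -45, -1, 0, 0, 0.161, 1], [0, 0, 0, 0, 0, 0, 1], [0, 0, 0, 0, 0, 0, 0.4]]

```text
time: 2.85
position: [0.4225, -0.2475, 0.3583]
tcp_rot: [[-0.937, -0.349, -0.001], [-0.349, 0.937, 0.001], [0.001, 0.001, -1.0]]
force: [0.4, -0.1, -0.2]
width: 0.07
finger_force: 0.0
```

Run:
```python
from h import *
s=env.observe(); print(s["position"],s["tcp_rot"],s["qpos"],s["time"])
d=grab("wrist","w1"); cv2.imwrite("pics/w1.png",d["color"]); print(d["cam_to_world"].round(3).tolist(),d["K"].tolist())
```

```text
[ 0.42248024 -0.24746402  0.35831457] [[-9.37104529e-01 -3.49047771e-01 -8.69703202e-04]
 [-3.49048330e-01  9.37104530e-01  6.02276688e-04]
 [ 6.04779475e-04  8.67964662e-04 -9.99999440e-01]] [-1.97708381e-01  7.50252136e-02  7.81138155e-03 -4.20636877e-04
 -1.50455356e+00 -1.01650472e+00] 2.85
[[-0.349, 0.901, 0.259, 0.357], [0.937, 0.335, 0.097, -0.273], [0.0, 0.276, -0.961, 0.539], [0.0, 0.0, 0.0, 1.0]] [[351.72107181549256, 0.0, 319.14378305443853], [0.0, 351.72107181549256, 245.84640219452862], [0.0, 0.0, 1.0]]
```

View pics/w1.png

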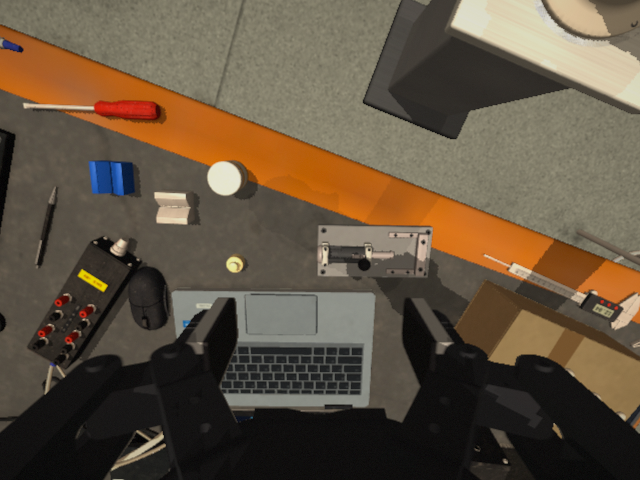

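Run:
```python
from h import *
d=load("w1"); P=world(d)
def rect(m,name):
    q=P[m][:,:2].astype(np.float32)*1000; (c,s,a)=cv2.minAreaRect(q); print(name,len(q),np.round(c,1),np.round(s,1),round(a,2), "z",np.nanmedian(P[m][:,2]).round(4))
box=lambda u0,u1,v0,v1:(np.mgrid[0:480,0:640][0]>=v0)&(np.mgrid[0:480,0:640][0]<=v1)&(np.mgrid[0:480,0:640][1]>=u0)&(np.mgrid[0:480,0:640][1]<=u1)
z=P[...,2]
print("bench z",np.nanmedian(z[box(200,300,200,280)]))
rect(box(305,445,215,290)&(z>.006)&(z<.06),"plate")
rect(box(345,385,240,290)&(z>.062),"ball")
rect(box(145,205,180,235)&(z>.022)&(z<.045),"block")
rect(box(400,445,220,290)&(z>.021)&(z<.04),"stop")
rect(box(320,378,235,275)&(z>.03)&(z<.045),"tube")
for u,v in[(364,264)]: print("ball ray at 72mm",ray(d,u,v,.072).round(4))
# plate corners via rays at z=12mm
for c in [(318,226),(432,226),(428,277),(318,277)]: print(c,ray(d,*c,.012).round(4))
for c in [(155,194),(193,192),(194,224),(157,224)]: print(c,ray(d,*c,.034).round(4))
im=d["color"]; a=cv2.resize(im[215:290,305:445],None,fx=5.7,fy=5.7,interpolation=cv2.INTER_CUBIC); b=cv2.resize(im[180:235,145:205],None,fx=3,fy=3,interpolation=cv2.INTER_CUBIC)
o=np.zeros((a.shape[0]+b.shape[0],a.shape[1],3),np.uint8); o[:a.shape[0]]=a; o[a.shape[0]:,:b.shape[1]]=b; cv2.imwrite("pics/c1.png",o); print(o.shape)
```

```text
bench z 0.0005454481546610657
plate 5759 [ 492.1 -140.7] [108.9 197.2] 19.54 z 0.0109
ball 130 [ 484.2 -158.2] [15.9 17. ] 56.31 z 0.0767
block 893 [ 513.8 -443.8] [45.4 45.8] 17.34 z 0.0308
stop 394 [454. -69.] [67.2 14.6] 19.16 z 0.0243
tube 596 [ 490.3 -175.5] [30.6 86.3] 20.48 z 0.0358
ball ray at 72mm [ 0.4852 -0.1576  0.072 ]
(318, 226) [ 0.4694 -0.2325  0.012 ]
(432, 226) [ 0.4084 -0.0686  0.012 ]
(428, 277) [ 0.4863 -0.0385  0.012 ]
(318, 277) [ 0.5477 -0.2035  0.012 ]
(155, 194) [ 0.5022 -0.4695  0.034 ]
(193, 192) [ 0.4804 -0.4192  0.034 ]
(194, 224) [ 0.5254 -0.4058  0.034 ]
(157, 224) [ 0.5443 -0.4567  0.034 ]
(593, 798, 3)
```

View pics/c1.png

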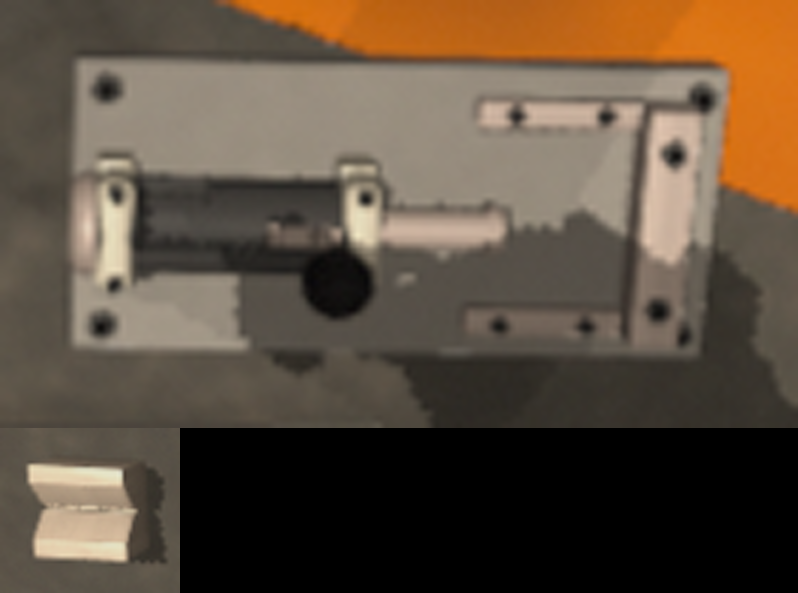

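Call:
apply_moves:
  moves:
    - [[-45, 31, 20, 0, 0, 0, 0.45], [-45, 31, 20, 0, 0, 0, 0.45], [0, 0, 55, 0, 0, 0, 0.45], [0, 0, 55, 0, 0, 0, 0.45], [0, 0, 55, 0, 0, 0, 0.45], [0, 0, 40, 0, 0, 0, 0.45], [0, 0, 30, 0, 0, 0, 0.45], [0, 0, 0, 0, 0, 0, 0.45]]

```text
time: 3.9
position: [0.4838, -0.1565, 0.082]
tcp_rot: [[-0.936, -0.352, -0.005], [-0.352, 0.936, 0.0], [0.005, 0.002, -1.0]]
force: [0.6, -0.4, -0.1]
width: 0.0384
finger_force: 0.0
```

Run:
```python
from h import *
d=load("w1")
pc=np.array([.478,-.1358]); a=np.radians(110.4); X=np.array([np.cos(a),np.sin(a)]); Y=np.array([-X[1],X[0]])
def b(p): return ((p[:2]-pc)@np.array([X,Y]).T*1000).round(1)
for n,u,v,z in [("foot",505,228,.026),("upper rail l",478,115,.018),("upper rail r",642,115,.018),("lower rail l",466,325,.018),("lower rail r",628,325,.018),("stop top front up",650,120,.026),("stop top front lo",632,330,.026)]:
    print(n,b(ray(d,305+u/5.7,215+v/5.7,z)))
e=grab("wrist","w2"); P=world(e)
s=env.observe(); print(s["position"],s["width"],"tcp in base",b(s["position"]))
crop(e,200,180,240,300,2,"w2");
```

```text
foot [28.  -0.4]
upper rail l [20.6 28.8]
upper rail r [64.6 28.8]
lower rail l [ 20.6 -31.1]
lower rail r [ 65.4 -31. ]
stop top front up [64.5 29.5]
stop top front lo [ 64.3 -29.5]
[ 0.48555264 -0.15687779  0.08384579] 0.03847796992822931 tcp in base [-22.4   0.3]
```

View pics/w2.png

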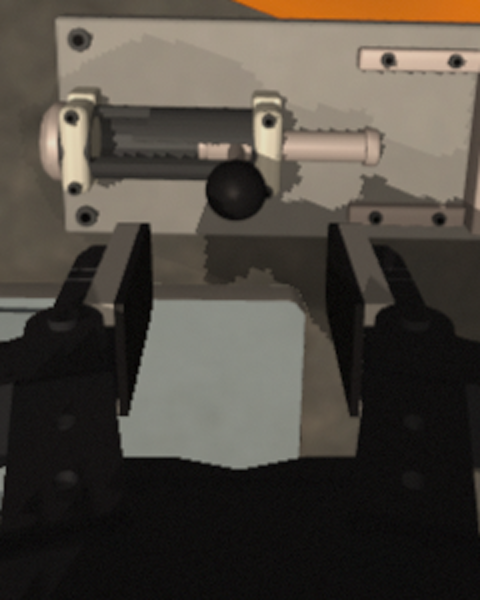

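Call:
apply_moves:
  moves:
    - [[0, 0, 16, 0, 0, 0, 0.45], [0, 0, 16, 0, 0, 0, 0.45], [0, 0, 0, 0, 0, 0, 0.3], [0, 0, 0, 0, 0, 0, 0.1], [0, 0, 0, 0, 0, 0, 0.1], [0, 0, 0, 0, 0, 0, 0.1], [0, 0, 0, 0, 0, 0, 0.1]]

```text
time: 4.82
position: [0.4856, -0.158, 0.0521]
tcp_rot: [[-0.937, -0.349, 0.0], [-0.349, 0.937, -0.0], [-0.0, -0.0, -1.0]]
force: [0.1, -0.5, 0.3]
width: 0.0087
finger_force: 0.0
```

Run:
```python
from h import *
s=env.observe(); print(s["position"],s["width"],s["finger_force"])
e=grab("wrist","w3"); f=grab("scene","s3"); g=grab("side","d3")
a=cv2.resize(e["color"][130:380,180:460],None,fx=1.4,fy=1.4); b=cv2.resize(f["color"][180:290,270:400],None,fx=3,fy=3)
c=cv2.resize(g["color"][190:290,260:360],None,fx=3,fy=3)
print(a.shape,b.shape,c.shape)
o=np.zeros((600,800,3),np.uint8); o[:350,:392]=a; o[:330,400:790]=b; o[350:600,:300]=c[50:]; cv2.imwrite("pics/c3.png",o)
```

```text
[ 0.48556141 -0.15798692  0.05206178] 0.008718744326805621 0.0
(350, 392, 3) (330, 390, 3) (300, 300, 3)
```

View pics/c3.png

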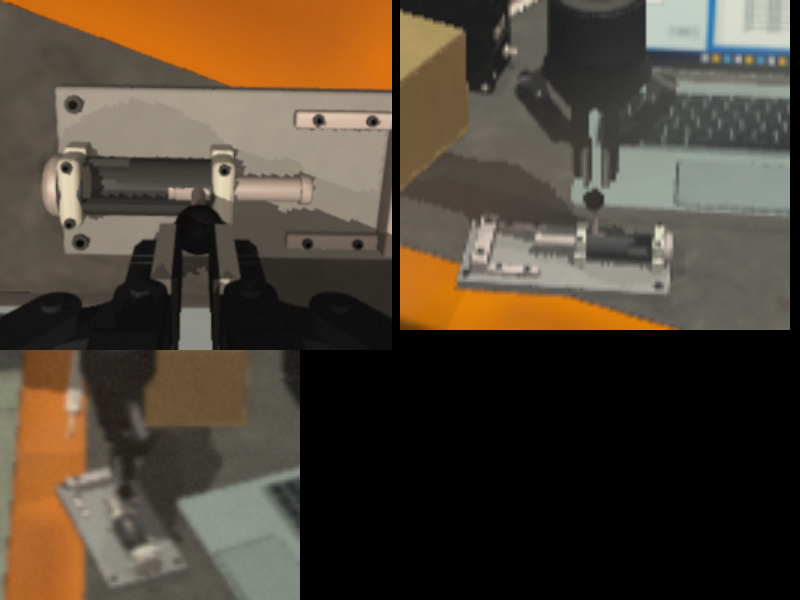

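Run:
```python
from h import *
np.set_printoptions(suppress=True)
f=load("s3"); P=world(f)
for cx,cy in [(585,160),(585,175),(605,160),(605,180),(594,198),(594,192),(594,204)]:
    u=270+(cx-400)/3; v=180+cy/3; print("scene",cx,cy,P[int(round(v)),int(round(u))].round(4))
def proj(d,p):
    T=np.linalg.inv(d["cam_to_world"]); q=T[:3,:3]@p+T[:3,3]; q=d["K"]@(q/q[2]); return q[:2].round(1)
p=np.array(env.observe()["position"])
ball=np.array([.4855,-.1575,.072])
for n,k in [("s3",(270,180,3)),("d3",(260,190,3)),("w3",(180,130,1.4))]:
    d=load(n); print(n,"tcp",proj(d,p),"ball",proj(d,ball),"grasp",proj(d,p+[0,0,.019]))
e=load("w3"); Q=world(e)
for cx,cy in [(198,205),(198,225),(165,240),(230,240)]:
    u=180+cx/1.4; v=130+cy/1.4; print("wrist",u,v,Q[int(v),int(u)].round(4))
```

```text
scene 585 160 [ 0.4733 -0.1564  0.1193]
scene 585 175 [ 0.4725 -0.1568  0.1052]
scene 605 160 [ 0.4748 -0.1715  0.1227]
scene 605 180 [ 0.4806 -0.1692  0.0978]
scene 594 198 [ 0.4814 -0.1609  0.0767]
scene 594 192 [ 0.486  -0.1588  0.0792]
scene 594 204 [ 0.4805 -0.1614  0.0714]
s3 tcp [334.6 252.9] ball [334.4 246.3] grasp [334.6 246.8]
d3 tcp [301.7 258.1] ball [301.5 252.9] grasp [301.5 253.3]
w3 tcp [320.6 278. ] ball [321.6 293.3] grasp [320.7 291.9]
wrist 321.42857142857144 276.42857142857144 [ 0.4779 -0.1606  0.0694]
wrist 321.42857142857144 290.7142857142857 [ 0.4816 -0.1593  0.0779]
wrist 297.8571428571429 301.42857142857144 [ 0.478  -0.1709  0.106 ]
wrist 344.28571428571433 301.42857142857144 [ 0.4717 -0.1534  0.1055]
```

Run:
```python
from h import *
np.set_printoptions(suppress=True)
e=load("w2"); Q=world(e)
for u,v in [(268,294),(272,294),(262,300),(270,305),(262,340),(366,294),(370,300),(372,340)]: print("w2",u,v,Q[v,u].round(4),e["range_z"][v,u].round(3))
s=env.observe()
for n in ["s3"]:
    d=load(n); P=world(d); m=(np.hypot(P[...,0]-.4855,P[...,1]+.158)<.035)&(P[...,2]>.083)
    v,u=np.nonzero(m); z=P[m][:,2]; o=np.argsort(z)[:15]; print(np.c_[u[o],v[o],P[m][o].round(4)])
```

```text
w2 268 294 [ 0.4809 -0.1809  0.1294] 0.145
w2 272 294 [ 0.4808 -0.1794  0.1284] 0.146
w2 262 300 [ 0.4817 -0.1824  0.1347] 0.139
w2 270 305 [ 0.4818 -0.1788  0.1365] 0.138
w2 262 340 [ 0.4837 -0.1778  0.1589] 0.117
w2 366 294 [ 0.4671 -0.1429  0.1283] 0.146
w2 370 300 [ 0.4666 -0.1423  0.1348] 0.14
w2 372 340 [ 0.4752 -0.1402  0.15  ] 0.127
[[339.     242.       0.484   -0.1704   0.0901]
 [331.     242.       0.4756  -0.1527   0.0901]
 [332.     242.       0.474   -0.1562   0.0922]
 [338.     242.       0.48    -0.1695   0.0924]
 [333.     240.       0.4814  -0.1554   0.0932]
 [332.     241.       0.4757  -0.1553   0.0938]
 [337.     242.       0.4761  -0.1686   0.0946]
 [331.     241.       0.473   -0.1539   0.0952]
 [338.     241.       0.4796  -0.1696   0.0956]
 [333.     239.       0.4816  -0.1553   0.096 ]
 [339.     241.       0.4797  -0.1722   0.0964]
 [329.     239.       0.477   -0.1466   0.0964]
 [339.     240.       0.4833  -0.1706   0.0965]
 [341.     240.       0.4851  -0.1751   0.0968]
 [338.     240.       0.4806  -0.1692   0.0978]]
```

The depth data from both cameras shows the fingertips about 38 mm higher than the reported TCP (around z = 0.090, against 0.052 reported). They closed above the ball. I'll open, go part of the way down and measure again before trusting either value.

Call:
apply_moves:
  moves:
    - [[0, 0, 0, 0, 0, 0, 0.45], [0, 0, 0, 0, 0, 0, 0.45], [0, 0, 0, 0, 0, 0, 0.45], [0, 0, 12, 0, 0, 0, 0.45], [0, 0, 12, 0, 0, 0, 0.45], [0, 0, 0, 0, 0, 0, 0.45]]

```text
time: 5.72
position: [0.4841, -0.1579, 0.0262]
tcp_rot: [[-0.937, -0.349, -0.004], [-0.349, 0.937, 0.0], [0.003, 0.001, -1.0]]
force: [0.2, 0.7, 0.2]
width: 0.0384
finger_force: 0.0
```

Run:
```python
from h import *
np.set_printoptions(suppress=True)
s=env.observe(); print(s["position"],s["force"],s["width"])
d=grab("scene","s4"); P=world(d)
X=np.array([-.349,.937]);Y=np.array([-.937,-.349])
q=P[...,:2]-np.array([.4855,-.158]); bx=q@X; by=q@Y
for lo,hi in [(-.04,-.013),(.013,.04)]:
    m=(bx>lo)&(bx<hi)&(abs(by)<.025)&(P[...,2]>.045)&(P[...,2]<.2); zz=np.sort(P[m][:,2]); print(lo,hi,len(zz),zz[:8].round(4))
m=(abs(bx)<.011)&(abs(by)<.02)&(P[...,2]>.05)&(P[...,2]<.2); print("mid",np.sort(P[m][:,2])[-8:].round(4))
```

```text
[ 0.48408139 -0.1578954   0.02618008] [0.18753556 0.66389339 0.18073454] 0.03841476197437765
-0.04 -0.013 333 [0.0698 0.0702 0.0703 0.0713 0.0739 0.0741 0.0744 0.0748]
0.013 0.04 313 [0.066  0.0681 0.0682 0.0693 0.0723 0.0725 0.0729 0.073 ]
mid [0.1765 0.1768 0.1768 0.177  0.1773 0.1774 0.1778 0.1783]
```

Confirmed: the reported TCP is at 26 mm, which is below the top of the tube, with no contact. The tips measure about 68 mm high. From here I'll take real tip z = reported z + 0.039.

Call:
apply_moves:
  moves:
    - [[0, 0, 13, 0, 0, 0, 0.45], [0, 0, 0, 0, 0, 0, 0.3], [0, 0, 0, 0, 0, 0, 0.1], [0, 0, 0, 0, 0, 0, 0.1], [0, 0, 0, 0, 0, 0, 0.1], [0, 0, 0, 0, 0, 0, 0.1]]

```text
time: 6.52
position: [0.4848, -0.1575, 0.0146]
tcp_rot: [[-0.937, -0.349, -0.001], [-0.349, 0.937, 0.001], [0.001, 0.001, -1.0]]
force: [-1.3, 4.9, -0.6]
width: 0.0143
finger_force: 58.4
```

Run:
```python
from h import *
np.set_printoptions(suppress=True)
d=grab("scene","s5"); P=world(d)
X=np.array([-.349,.937]);Y=np.array([-.937,-.349])
q=P[...,:2]-np.array([.4855,-.158]); bx=q@X*1000; by=q@Y*1000; z=P[...,2]*1000
for v in range(234,262):
    print(v,' '.join("%4.0f/%3.0f"%(z[v,u],by[v,u]) for u in range(322,349,2)))
```

```text
234  111/  5  108/  1  122/ 20  118/ 14  120/ 17   17/-133   14/-138   18/-133  123/ 19  121/ 15  123/ 19  107/ -6  108/ -4  110/ -2
235  109/  7  109/  6  113/ 12  117/ 17  118/ 18   16/-131   17/-128  nan/nan  120/ 19  119/ 17  118/ 16  107/ -2  109/  2  114/  9
236  111/ 13  106/  6  112/ 14  111/ 12  112/ 13   16/-125   17/-124   17/-124  112/ 11  114/ 14  112/ 11  106/  2  108/  4  112/ 10
237  109/ 15  106/ 11  108/ 13  108/ 12  108/ 11   16/-120   15/-122   17/-119  110/ 14  108/ 10  111/ 14  106/  7  108/  9  112/ 14
238  104/ 12  101/  7  103/ 10  105/ 12  105/ 12   19/-111   16/-115   15/-118  108/ 15  106/ 11  108/ 13  105/  8  106/ 11  109/ 15
239  101/ 12  100/ 10  102/ 13  103/ 14  104/ 14   17/-109   16/-111   19/-107  104/ 13  104/ 13  102/ 10  101/  8  104/ 11  108/ 17
240    2/-123   95/  7  100/ 14   99/ 12   98/ 10   14/-108   17/-105   16/-107  100/ 12  101/ 12  100/ 11   99/  8  103/ 14  101/ 10
241    3/-118    0/-121   96/ 12   97/ 13   97/ 13   19/-97   17/-100   16/-102  100/ 16  100/ 15   99/ 13   97/ 10   15/-106   98/ 12
242    2/-114   -1/-118   91/  9  
[... 1876 characters left out ...]
0/-56   -0/-57    1/-55    1/-57    0/-57    2/-56
257   10/-35   10/-35   12/-33   11/-36   40/  2   39/  0   39/  1   33/ -8   40/  0   35/ -7   36/ -5   36/ -6   37/ -5   36/ -7
258   12/-29   11/-30   10/-31   13/-29   39/  6   35/  0   37/  2   32/ -5   33/ -5   32/ -5   34/ -4   34/ -4   35/ -3   36/ -2
259   31/  1   30/ -2   32/  1   37/  7   39/ 10   37/  6   35/  3   36/  4   35/  2   35/  2   37/  4   36/  2   35/  1   29/ -7
260   26/ -2   29/  2   28/ -0   38/ 13   36/ 10   35/  8   36/  9   34/  6   35/  7   33/  4   35/  6   38/  9   37/  7   21/-13
261   27/  4   27/  4   25/  0   36/ 14   38/ 16   32/  8   33/  8   33/  9   34/  9   35/ 10   32/  6   35/ 10   35/  9   21/-10
```

Call:
apply_moves:
  moves:
    - [[0, -10, 0, 0, 0, 0, 0.1], [0, -12, 0, 0, 0, 0, 0.1], [0, -12, 0, 0, 0, 0, 0.1], [0, -8, 0, 0, 0, 0, 0.1], [0, 0, 0, 0, 0, 0, 0.1]]

```text
time: 7.2
position: [0.4982, -0.196, 0.0145]
tcp_rot: [[-0.937, -0.348, -0.004], [-0.348, 0.937, 0.002], [0.003, 0.003, -1.0]]
force: [-3.5, 12.0, 2.0]
width: 0.0149
finger_force: 58.9
```

Run:
```python
from h import *
s=env.observe(); print(s["position"],s["force"],s["width"]); p=s["position"]-np.array([.4848,-.1575,.0146]); print("tool shift",np.array(s["tcp_rot"]).T@p*1000)
```

```text
[ 0.49824048 -0.19600299  0.01447107] [-3.4984848  12.00088207  1.96426675] 0.014896695765941294
tool shift [ 8.06358668e-01 -4.07736810e+01 -1.06629194e-02]
```

Call:
apply_moves:
  moves:
    - [[6.4, 0, 0.5, 0, 0, 0, 0.1], [6.3, 0, 1.3, 0, 0, 0, 0.1], [6.1, 0, 2.2, 0, 0, 0, 0.1], [5.6, 0, 3, 0, 0, 0, 0.1], [5.2, 0, 3.8, 0, 0, 0, 0.1], [4.7, 0, 4.5, 0, 0, 0, 0.1], [3.9, 0, 5.1, 0, 0, 0, 0.1], [2.8, 0, 4.7, 0, 0, 0, 0.1], [0, 0, 0, 0, 0, 0, 0.1]]

```text
time: 8.32
position: [0.4612, -0.2117, -0.0108]
tcp_rot: [[-0.937, -0.349, -0.001], [-0.349, 0.937, 0.0], [0.001, 0.0, -1.0]]
force: [0.3, 0.1, -0.1]
width: 0.0087
finger_force: 0.0
```

Run:
```python
from h import *
e=grab("wrist","w6"); f=grab("scene","s6")
a=cv2.resize(e["color"][130:380,180:460],None,fx=1.4,fy=1.4); b=cv2.resize(f["color"][200:300,280:400],None,fx=5,fy=5)
o=np.zeros((550,800,3),np.uint8); o[:350,:392]=a; o[:500,400:800]=b[:,100:500]; cv2.imwrite("pics/c6.png",o)
```

```text
(no output)
```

View pics/c6.png

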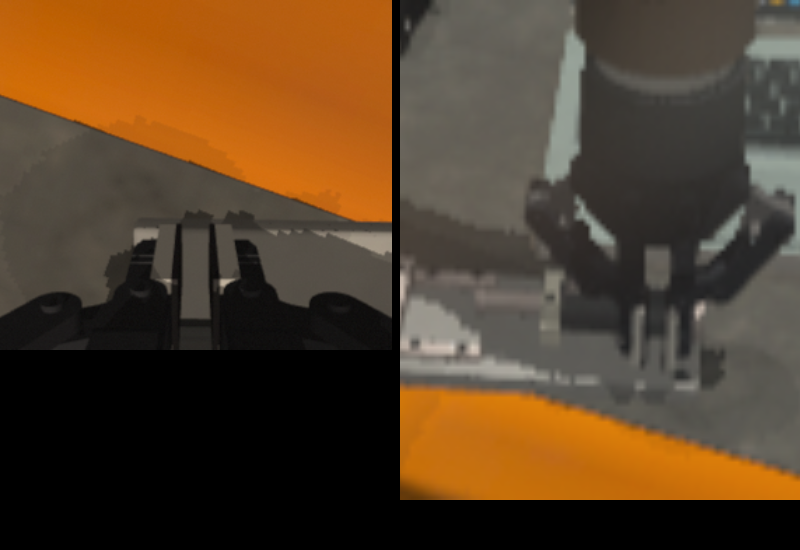

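Run:
```python
from h import *
d=load("s6"); P=world(d)
X=np.array([-.349,.937]);Y=np.array([-.937,-.349])
q=P[...,:2]-np.array([.478,-.1358]); bx=q@X*1000; by=q@Y*1000; z=P[...,2]*1000
s=env.observe(); t=s["position"][:2]-np.array([.478,-.1358]); print("tcp base",t@X*1000,t@Y*1000)
for v in range(244,284,2):
    print(v,' '.join("%3.0f,%3.0f,%3.0f|"%(bx[v,u],by[v,u],z[v,u]) for u in range(322,349,2)))
e=load("w6"); Q=world(e);
```

```text
tcp base -65.47524728395071 41.57656443540392
244  19,-107, -0|  14,-107, -0|  -7, 54,117| -12, 53,116| -16, 54,117| -21, 54,117| -25, 45,111| -27, -1, 78| -26,-85, 18| -40, 57,120| -44, 53,118| -49, 61,124| -54, 63,125| -59, 63,126|
246  18,-96,  1|  12,-93,  3|  -7, 55,111| -12, 53,110| -17, 57,113| -21, 52,110| -25, 45,106| -29, 39,101| -27,-77, 17| -32,-76, 18| -44, 51,111| -49, 59,117| -54, 58,116| -59, 58,116|
248  17,-84,  3|  12,-87,  1|   5,-74, 11| -12, 54,105| -16, 52,104| -21, 55,107| -25, 49,102| -30, 43, 98| -34, 32, 90| -33,-73, 14| -38,-72, 15| -49, 59,111| -54, 59,112| -59, 59,111|
250  16,-77,  1|  11,-76,  2|   6,-82, -1|  -1,-67, 10| -16, 54,100| -21, 52, 99| -26, 53, 99| -30, 52, 99| -34, 34, 86| -39, 33, 86| -38,-66, 12| -49, 58,105| -54, 61,107| -59, 58,105|
252  15,-64,  4|  11,-74, -3|   5,-68,  2|  -1,-68,  2|  -6,-70,  1| -21, 52, 93| -26, 54, 94| -30, 53, 94| -34, 39, 84| -39, 37, 82| -44, 38, 84| -50, 57, 98| -54, 58, 99| -59, 60,101|
254  14,-57,  3|   9,-57,  3|   4,-59,  2|  -1,-61,  1| -11,-10, 40| -16,-13, 38| -26, 53, 88| -31, 53, 88| nan,nan,nan| -
[... 1967 characters left out ...]
-10, 41,  9| -15, 41,  9| -20, 41,  9| -25, 41, 10| -30, 41, 11| -35, 40, 10| -40, 38,  9| nan,nan,nan| -50, 39, 10| -55, 38,  9| -60, 38, 10|
278   5, 42,  3|   0, 37, -1|  -5, 40,  2| -10, 39,  1| -15, 41,  3| -20, 41,  3| -25, 42,  5| -30, 41,  4| -35, 42,  5| -40, 39,  3| -45, 41,  5| -50, 43,  7| -55, 42,  7| -60, 42,  7|
280   4, 46, -1|  -0, 42, -4|  -5, 43, -3| -10, 44, -1| -15, 44, -1| -21, 47,  2| -25, 43, -1| -31, 48,  3| -36, 49,  4| -41, 45,  2| -45, 44,  1| -50, 43,  0| -55, 45,  2| -60, 45,  3|
282   4, 54, -0|  -1, 50, -3|  -6, 52, -1| -11, 54,  1| -16, 51, -1| -21, 49, -3| -26, 49, -2| -31, 47, -3| -36, 54,  3| -41, 51,  0| -46, 48, -2| -51, 48, -1| -56, 50,  1| -61, 50,  1|
```

Call:
apply_moves:
  moves:
    - [[0, 0, -35, 0, 0, 0, 0.45], [0, 0, -35, 0, 0, 0, 0.45], [-21, 21, 0, 0, 0, 0, 0.45], [-21, 21, 0, 0, 0, 0, 0.45], [0, 0, 25, 0, 0, 0, 0.45], [0, 0, 25, 0, 0, 0, 0.45], [0, 0, 0, 0, 0, 0, 0.45]]

```text
time: 9.3
position: [0.4851, -0.1574, 0.0084]
tcp_rot: [[-0.937, -0.349, -0.004], [-0.349, 0.937, 0.0], [0.004, 0.001, -1.0]]
force: [-0.1, 0.5, 0.4]
width: 0.0384
finger_force: 0.0
```

Call:
apply_moves:
  moves:
    - [[0, 0, 0, 0, 0, 0, 0.3], [0, 0, 0, 0, 0, 0, 0.1], [0, 0, 0, 0, 0, 0, 0], [0, 0, 0, 0, 0, 0, 0], [0, 0, 0, 0, 0, 0, 0], [0, 0, 0, 0, 0, 0, 0]]

```text
time: 10.05
position: [0.487, -0.1572, 0.0109]
tcp_rot: [[-0.937, -0.35, 0.002], [-0.35, 0.937, 0.0], [-0.002, -0.0, -1.0]]
force: [-1.9, 5.4, 6.2]
width: 0.0146
finger_force: 58.3
```

Call:
apply_moves:
  moves:
    - [[0, -10, 0, 0, 0, 0, 0], [0, -12, 0, 0, 0, 0, 0], [0, -12, 0, 0, 0, 0, 0], [0, -9.5, 0, 0, 0, 0, 0], [0, 0, 0, 0, 0, 0, 0], [3.2, 0, 0.1, 0, 0, 0, 0], [3.2, 0, 0.4, 0, 0, 0, 0]]

```text
time: 10.92
position: [0.4962, -0.1987, 0.0105]
tcp_rot: [[-0.937, -0.349, 0.002], [-0.349, 0.937, 0.002], [-0.003, 0.001, -1.0]]
force: [-1.2, 13.2, 8.0]
width: 0.0144
finger_force: 58.8
```

Call:
apply_moves:
  moves:
    - [[3.2, 0, 0.5, 0, 0, 0, 0], [3.1, 0, 0.8, 0, 0, 0, 0], [0, 0, 0, 0, 0, 0, 0]]

```text
time: 11.3
position: [0.4879, -0.2006, 0.0079]
tcp_rot: [[-0.937, -0.348, -0.003], [-0.348, 0.937, 0.003], [0.001, 0.004, -1.0]]
force: [-2.9, 11.1, 5.2]
width: 0.0146
finger_force: 60.5
```

Run:
```python
from h import *
d=grab("scene","s7"); P=world(d)
X=np.array([-.349,.937]);Y=np.array([-.937,-.349])
q=P[...,:2]-np.array([.478,-.1358]); bx=q@X*1000; by=q@Y*1000; z=P[...,2]*1000
s=env.observe(); t=s["position"][:2]-np.array([.478,-.1358]); print("tcp base",t@X*1000,t@Y*1000, s["force"])
T=np.linalg.inv(d["cam_to_world"]); 
def proj(b,c,zz): 
    w=np.array([.478,-.1358,0])+np.r_[X*b+Y*c,0]+[0,0,zz]; q=T[:3,:3]@w+T[:3,3]; q=d["K"]@(q/q[2]); return q[:2]
u0,v0=proj(-.065,.012,.071).round().astype(int); print(u0,v0)
for v in range(v0-10,v0+12,2):
    print(v,' '.join("%3.0f,%3.0f,%3.0f|"%(bx[v,u],by[v,u],z[v,u]) for u in range(u0-10,u0+12,2)))
```

```text
tcp base -64.15876032662231 13.3939963115749 [-3.72413872 11.79454756  4.589999  ]
351 250
240 -40, 13,101| -45, 30,113| -50, 29,113| -55, 32,115| -55,-107, 17| -60,-108, 17| -66,-107, 18| -74, 26,112| -78, 29,114| -83, 32,117| -88, 10,102|
242 -40, 24,103| -45, 26,105| -50, 24,103| -55, 25,104| -55,-101, 15| -61,-97, 18| -66,-99, 17| -74, 23,104| -79, 25,106| -83, 24,106| -88, 15,100|
244 -40, 19, 93| -45, 25, 98| -50, 27,100| -55, 27,100| -56,-87, 18| -61,-87, 19| -67,-90, 17| -74, 27,101| -79, 28,102| -84, 27,102| -88, 21, 98|
246 -40, 18, 86| -45, 26, 93| -50, 25, 92| -55, 25, 92| -56,-78, 18| -62,-80, 17| -67,-83, 15| -74, 25, 93| -79, 26, 95| -84, 20, 91| nan,nan,nan|
248 -36,-71, 16| -45, 17, 81| -50, 27, 88| -55, 21, 84| -60, 12, 77| -64, 15, 80| -69,  8, 75| -74, 19, 83| -79, 25, 88| -84, 26, 89| -89,-74, 17|
250 -36,-65, 14| -45, 16, 74| -50, 20, 77| -55, 26, 82| -60, 19, 77| -65, 19, 77| -70, 15, 74| -75, 23, 80| -79, 17, 76| -84, 21, 80| -89,-70, 13|
252 -36,-66,  6| -46, 22, 72| -50, 21, 71| -55, 23, 73| -60, 17, 69| -65, 19, 71| -70, 15, 68| -75, 25, 76| -80, 21, 73| -84, 20, 73| -89,-64, 10|
254 -36,-64,  0| -45, 19, 63| -50, 19, 64| -55, 22, 66| -57,-66,  1| -65, 12, 59| -68,-67,  0| -75, 23, 68| -80, 24, 69| -85, 20, 67| -89,-64,  4|
256 -37,-55,  1| -46, 18, 57| -51, 24, 61| -56, 25, 62| -58,-56,  1| -65,  9, 51| -69,-57,  1| -75, 24, 63| -80, 20, 60| -85, 22, 62| -90,-61, -1|
258 -40, -4, 33| -45, -2, 35| -51, 25, 56| -56, 22, 54| -60, -6, 33| -65,  7, 43| -70, -3, 36| -75, 25, 58| -80, 20, 54| -85, -4, 36| -90,-50,  2|
260 -40,  5, 34| -45,  5, 34| -51, 25, 50| -56, 26, 51| -60, -1, 30| -65,  8, 38| -70,  3, 34| -75, 22, 49| -80,  6, 37| -85,  5, 36| -90,-40,  2|
```

Call:
apply_moves:
  moves:
    - [[3.1, 0, 1, 0, 0, 0, 0], [3, 0, 1.2, 0, 0, 0, 0], [2.9, 0, 1.4, 0, 0, 0, 0], [2.7, 0, 1.6, 0, 0, 0, 0], [2.7, 0, 1.8, 0, 0, 0, 0], [2.5, 0, 2, 0, 0, 0, 0], [0, 0, 0, 0, 0, 0, 0]]

```text
time: 12.22
position: [0.481, -0.2082, 0.0042]
tcp_rot: [[-0.935, -0.353, 0.016], [-0.353, 0.936, -0.002], [-0.014, -0.007, -1.0]]
force: [-1.1, 12.9, 21.4]
width: 0.0107
finger_force: 200.8
```

Run:
```python
from h import *
d=grab("scene","s8"); e=grab("wrist","w8"); g=grab("side","d8")
b=cv2.resize(d["color"][215:285,310:390],None,fx=7,fy=7,interpolation=cv2.INTER_CUBIC); 
a=cv2.resize(e["color"][200:340,260:380],None,fx=2,fy=2)
o=np.zeros((490,800,3),np.uint8); o[:,:560]=b; o[:280,560:800]=a; cv2.imwrite("pics/c8.png",o)
```

```text
(no output)
```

View pics/c8.png

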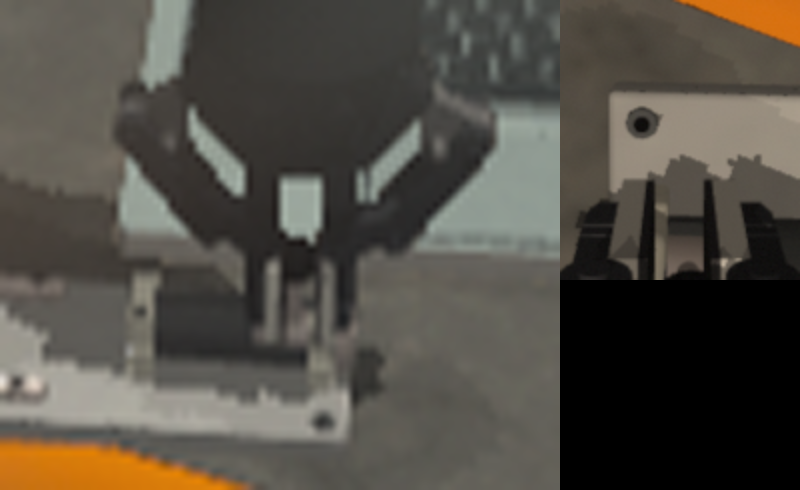

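Run:
```python
from h import *
d=load("s8"); P=world(d)
X=np.array([-.349,.937]);Y=np.array([-.937,-.349])
q=P[...,:2]-np.array([.478,-.1358]); bx=q@X*1000; by=q@Y*1000; z=P[...,2]*1000
for v in range(246,272):
    print(v,' '.join("%3.0f,%3.0f,%3.0f|"%(bx[v,u],by[v,u],z[v,u]) for u in (346,348,350,352,354,356,358,360)))
e=load("w8"); Q=world(e); q=Q[...,:2]-np.array([.478,-.1358]); bx=q@X*1000; by=q@Y*1000; z=Q[...,2]*1000
print("wrist")
for v in range(290,340,4):
    print(v,' '.join("%3.0f,%3.0f,%3.0f|"%(bx[v,u],by[v,u],z[v,u]) for u in (300,306,312,318,322,326,332,338)))
```

```text
246 -53, 37,101| -58, 34, 99| -59,-81, 16| -64,-77, 19| -70,-82, 16| -77, 37,102| -81, 36,102| -86, 36,103|
247 -53, 36, 97| -58, 34, 96| -59,-75, 17| -65,-77, 16| -70,-80, 14| -77, 35, 98| -82, 38,100| -86, 37,100|
248 -53, 37, 95| -58, 35, 94| -62, 16, 81| -65,-68, 19| -70,-71, 18| -77, 34, 95| -82, 31, 93| -86, 39, 98|
249 -53, 33, 89| -58, 36, 92| -62, 17, 78| -67, 14, 76| -70,-65, 18| -77, 36, 93| -82, 34, 92| -87, 36, 94|
250 -53, 35, 88| -58, 37, 89| -62, 24, 80| -67, 22, 79| -72, 16, 75| -77, 36, 90| -82, 36, 90| -87, 38, 92|
251 -53, 39, 88| -58, 34, 85| -63, 27, 80| -67, 21, 75| -72, 21, 75| -77, 36, 87| -82, 37, 88| -87, 36, 88|
252 -53, 32, 80| -58, 33, 81| -63, 32, 80| -67, 21, 72| -72, 19, 71| -77, 33, 82| -82, 38, 86| -87, 36, 85|
253 -53, 32, 76| -58, 35, 79| -63, 35, 80| -68, 24, 71| -72, 27, 74| -77, 30, 77| -82, 35, 81| -87, 28, 76|
254 -53, 31, 73| -58, 35, 76| -63, 36, 77| -68, 22, 67| -72, 20, 66| -77, 33, 76| -82, 32, 76| -87, 34, 77|
255 -53, 31, 70| -58, 34, 73| -63, 35, 73| -68, 24, 65| -71,-65, -1| -78, 32, 72| nan,nan,nan| -87, 29, 71|
256 -53, 26, 63| -58
[... 2417 characters left out ...]
 -68, 12, 25| -66, 12, 25| -64, 24, 47| -62, 34, 68|
318 -76, 34, 71| -75, 27, 58| -73, 15, 35| -70, 10, 25| -68, 10, 25| -66, 10, 26| -64, 23, 49| -62, 34, 71|
322 -76, 35, 75| -74, 26, 59| -73, 14, 37| -70,  8, 27| -68,  9, 29| -66,  9, 28| -64, 20, 48| -63, 35, 75|
326 -76, 35, 78| -74, 25, 60| -73, 11, 36| -70,  7, 29| -68,  7, 29| -66,  8, 30| -64, 18, 49| -63, 35, 77|
330 -76, 34, 79| -74, 23, 59| -73,  9, 36| -70,  6, 31| -68,  6, 32| -66,  6, 30| -64, 17, 49| -63, 35, 81|
334 -76, 32, 79| -74, 21, 60| -73,  7, 36| -70,  5, 33| -68,  8, 37| -66,  9, 39| -64, 15, 50| -63, 33, 80|
338 -76, 31, 79| -74, 20, 61| -73,  5, 37| -70, 24, 67| -68, 25, 68| -67, 24, 67| -64, 24, 68| -63, 31, 79|
```

Call:
apply_moves:
  moves:
    - [[0, 0, -1, 0, 0, 0, 0]]

```text
time: 12.5
position: [0.4811, -0.2079, 0.0044]
tcp_rot: [[-0.936, -0.353, 0.016], [-0.353, 0.936, -0.001], [-0.014, -0.007, -1.0]]
force: [2.4, 13.4, 12.8]
width: 0.0107
finger_force: 200.0
```

Run:
```python
from h import *
np.set_printoptions(suppress=True,precision=4)
s=env.observe(); t=s["position"][:2]-np.array([.478,-.1358]); X=np.array([-.349,.937]);Y=np.array([-.937,-.349])
print("base",t@X*1000,t@Y*1000,s["position"][2]*1000,"F",s["force"][:2]@X,s["force"][:2]@Y,s["force"][2],"M",s["ft_torque"],s["finger_force"],s["width"],s["time"]); print(s["tcp_rot"],s["qpos"])
```

```text
base -68.59505082585085 22.234930014776868 4.436768118957997 F 11.732959702152012 -6.921480836777127 12.821387339191284 M [ 3.3232 -1.4318  0.2545] 199.95415449142456 0.010712083983645043 12.5
[[-0.9357 -0.3526  0.0159]
 [-0.3526  0.9358 -0.0014]
 [-0.0143 -0.007  -0.9999]] [-0.098   0.4284 -0.4809 -0.0002 -0.6456 -1.1122]
```

Call:
apply_moves:
  moves:
    - [[-4, 0, -1, 0, 0, 0, 0.25], [-4, 0, -1, 0, 0, 0, 0.25], [0, 0, 0, 0, 0, 0, 0.25]]

```text
time: 12.88
position: [0.4818, -0.2062, 0.002]
tcp_rot: [[-0.937, -0.349, 0.001], [-0.349, 0.937, -0.0], [-0.0, -0.001, -1.0]]
force: [-0.0, 0.1, 1.0]
width: 0.0214
finger_force: 0.0
```

```bash
cat >> h.py <<'E'
BX=np.array([-.349,.937]);BY=np.array([-.937,-.349]);BC=np.array([.478,-.1358])
def st():
    s=env.observe(); t=s["position"][:2]-BC; f=s["force"]
    print("t",round(s["time"],2),"base",(t@BX*1000).round(1),(t@BY*1000).round(1),(s["position"][2]*1000).round(1),"F",(f[:2]@BX).round(1),(f[:2]@BY).round(1),f[2].round(1),"ff",s["finger_force"],"w",s["width"]); return s
def ballscan(tag):  # dark round thing between fingers, scene camera: nearest points around TCP column
    d=grab("scene",tag); P=world(d); q=P[...,:2]-BC; bx=q@BX*1000; by=q@BY*1000; z=P[...,2]*1000
    T=np.linalg.inv(d["cam_to_world"]); s=env.observe(); w=np.array(s["position"])+[0,0,.058]
    c=T[:3,:3]@w+T[:3,3]; c=d["K"]@(c/c[2]); u0,v0=c[:2].round().astype(int); print(u0,v0)
    for v in range(v0-8,v0+14,2): print(v,' '.join("%3.0f,%3.0f,%3.0f|"%(bx[v,u],by[v,u],z[v,u]) for u in range(u0-8,u0+10,2)))
E
python3 -c "
from h import *
st(); ballscan('s9')"
```

```text
t 12.88 base -67.3 21.0 2.0 F 0.1 -0.0 1.0 ff 0.0 w 0.021403610040622613
352 256
248 -48, 31, 91| -53, 34, 93| -54,-68, 19| -60,-68, 19| -65,-72, 17| -70,-71, 18| -75,-74, 15| -82, 34, 95| -86, 32, 94|
250 -48, 34, 87| -53, 34, 87| -55,-64, 15| -60,-68, 12| -65,-64, 15| -70,-67, 14| -76,-59, 20| -82, 32, 88| -87, 33, 88|
252 -48, 34, 81| -53, 28, 77| -55,-68,  5| -60,-65,  8| -65,-63, 10| -71,-66,  8| -76,-64, 10| -82, 32, 82| -87, 35, 84|
254 -48, 24, 67| -53, 33, 74| -55,-65,  1| -60,-62,  4| -65,-66,  1| -71,-66,  1| -76,-68,  0| -82, 28, 72| -87, 27, 72|
256 -48, 29, 65| -53, 33, 68| -55,-58, -1| -61,-57,  1| -66,-58,  0| -71,-57,  1| -77, -9, 38| -82, 34, 71| -87, 31, 69|
258 -48, 27, 57| -54, 30, 60| -57, -5, 34| -62, -1, 37| -67, -4, 35| -72, -0, 38| -77,  0, 39| -83, 32, 64| -87, 27, 60|
260 -49, 28, 52| -54, 33, 56| -57,-12, 22| -62,-12, 22| -67, -7, 26| -73,  7, 37| -78,  8, 39| -83, 36, 60| -88, 31, 56|
262 -48,  9, 31| -54, 31, 49| -57, -7, 19| -63, -5, 21| -68, -6, 21| -73, 15, 37| -78, 16, 38| -83, 32, 51| -88, 30, 50|
264 -48, 12, 27| -54, 31, 43| -58, -4, 15| -63, -4, 15| -68, -1, 18| -73, 17, 32| -78, 32, 45| -83, 30, 43| -88, 16, 32|
266 -48, 15, 23| -53, 11, 20| -58,  9, 19| -63, 10, 20| -68, 15, 25| -73, 16, 25| -78, 15, 25| -83, 14, 25| -88, 14, 24|
268 -48,  9, 11| -53, 11, 14| -58,  7, 11| -63,  7, 11| -68,  6, 10| -74, 14, 18| -79, 18, 21| -84, 12, 16| -89, -4,  4|
```

Call:
apply_moves:
  moves:
    - [[0, 0, -29, 0, 0, 0, 0.45], [0, 0, -29, 0, 0, 0, 0.45], [-10.5, 22, 0, 0, 0, 0, 0.45], [-10.5, 22, 0, 0, 0, 0, 0.45], [0, 0, 22, 0, 0, 0, 0.45], [0, 0, 22, 0, 0, 0, 0.45], [0, 0, 0, 0, 0, 0, 0.26], [0, 0, 0, 0, 0, 0, 0.26], [0, 0, 0, 0, 0, 0, 0.26]]

```text
time: 14.05
position: [0.4864, -0.1576, 0.0168]
tcp_rot: [[-0.937, -0.349, 0.002], [-0.349, 0.937, -0.0], [-0.002, -0.001, -1.0]]
force: [0.6, -0.4, 0.3]
width: 0.0222
finger_force: 0.0
```

```bash
python3 -c "
from h import *
st(); ballscan('s10')"
```

```text
t 14.05 base -23.3 -0.2 16.8 F -0.6 -0.4 0.3 ff 0.0 w 0.022160158753413775
335 245
237  -6, 12,107| -11, 15,110|  -5,-120, 16| -11,-117, 18| -16,-118, 17| -21,-122, 15| -27,-120, 17| -39, 12,109| -44, 11,108|
239  -6, 14,103| -11, 13,102|  -6,-110, 16| -11,-111, 15| -17,-108, 18| -22,-110, 17| -27,-113, 15| -39, 10,102| -44, 12,104|
241  -5, 10, 94| -10,  9, 93|  -7,-97, 18| -12,-98, 18| -17,-99, 18| -23,-97, 19| -28,-105, 14| -40, 11, 97| -45, 13, 98|
243  -5,  6, 85| -10,  6, 85|  -7,-87, 19| -12,-92, 16| -18,-88, 18| -23,-93, 16| -35, 12, 91| -40, 12, 91| -44,  9, 90|
245  -5,  9, 81| -10,  8, 81|  -8,-82, 16| -20,  6, 80| -25,  5, 80| -29,  0, 76| -35, 13, 86| -40,  7, 82| -44,  5, 81|
247  -5,  8, 74| -10, 10, 76| -15,  8, 75| -20,  9, 76| -25,  7, 75| -30, 10, 77| -35,  9, 77| -40, 12, 79| -45,  9, 77|
249  -5,  4, 65| -10,  9, 70|  -9,-65, 15| -20, 11, 71| -25, 11, 71| -30,  6, 68| -35, 13, 74| -40, 11, 72| -45,  9, 71|
251   2,-68,  5| -10, 12, 65|  -9,-65,  8| -20,  3, 59| -25,  3, 60| -25,-64, 10| -35, 14, 68| -40, 11, 67| -45,  5, 62|
253   2,-65,  1| -10,  7, 55| -13,-13, 41| -20,  2, 52| -25,  5, 55| -25,-68,  0| -35, 11, 60| -40, 10, 60| -41,-69,  1|
255   1,-54,  2|  -8,-10, 36| -14, -3, 42| -20,  5, 48| -25,  3, 47| -26,-60, -1| -31,-55,  4| -36,-60,  0| -42,-61, -0|
257  -1,-34, 11|  -9, -2, 36| -14, -3, 36| -20,  1, 39| -25,  1, 39| -29, -4, 36| -34, -2, 37| -39, -5, 36| -45, -3, 38|
```

Call:
apply_moves:
  moves:
    - [[0, -10, 0, 0, 0, 0, 0.26], [0, -12, 0, 0, 0, 0, 0.26], [0, -12, 0, 0, 0, 0, 0.26], [0, -10.5, 0, 0, 0, 0, 0.26], [0, 0, 0, 0, 0, 0, 0.26], [3.2, 0, 0.1, 0, 0, 0, 0.26], [3.2, 0, 0.4, 0, 0, 0, 0.26], [3.2, 0, 0.5, 0, 0, 0, 0.26], [3.1, 0, 0.8, 0, 0, 0, 0.26], [3.1, 0, 1, 0, 0, 0, 0.26], [3, 0, 1.2, 0, 0, 0, 0.26]]

```text
time: 15.48
position: [0.4801, -0.2033, 0.0107]
tcp_rot: [[-0.938, -0.347, -0.006], [-0.347, 0.938, 0.004], [0.005, 0.006, -1.0]]
force: [-2.4, 11.2, -0.2]
width: 0.0224
finger_force: 6.0
```

```bash
python3 -c "
from h import *
st(); ballscan('s11')"
```

```text
t 15.47 base -64.0 21.6 10.7 F 11.4 -1.6 -0.2 ff 5.954438298940659 w 0.022388360312459915
350 254
246 -43, 30, 96| -48, 31, 96| -52, 14, 85| -54,-77, 19| -59,-79, 18| -64,-82, 16| -70,-83, 16| -76, 13, 85| -81, 33,100|
248 -44, 38, 95| -48, 33, 92| -53, 25, 87| -54,-73, 15| -60,-69, 18| -65,-70, 18| -70,-69, 19| -77, 22, 86| -82, 34, 95|
250 -43, 29, 83| -48, 35, 87| -53, 31, 85| -54,-66, 14| -60,-66, 14| -65,-66, 14| -70,-66, 15| -77, 32, 87| -82, 33, 88|
252 -43, 27, 75| -48, 31, 78| -53, 33, 80| -58, 21, 72| -63, 21, 72| -65,-65,  8| -71,-68,  7| -77, 32, 81| -82, 31, 81|
254 -44, 30, 72| -49, 33, 74| -53, 31, 73| -58, 25, 69| -63, 28, 72| -68, 27, 71| -71,-70, -1| -77, 32, 75| -82, 30, 74|
256 -43, 26, 63| -49, 33, 68| -54, 34, 69| -58, 29, 65| -63, 30, 67| -68, 26, 64| -71,-59, -0| -78, 34, 71| -82, 28, 66|
258 -44, 28, 58| -49, 34, 63| -53, 25, 56| -58, 29, 59| -63, 27, 58| -67, -5, 34| -72, -4, 36| -78, 32, 63| -83, 28, 60|
260 -43,  8, 36| -49, 32, 55| -53,  7, 36| -57, -0, 31| -63, 15, 43| -68, -0, 31| -73,  6, 36| -78, 34, 58| -83,  7, 38|
262 -43,  7, 29| -48, 10, 32| -53,  6, 29| -58,  7, 30| -63,  5, 29| -68,  8, 31| -73, 12, 35| -78, 16, 38| -83,  8, 32|
264 -43, 15, 29| -48, 11, 26| -53, 12, 27| -58,  9, 25| -63,  7, 24| -68,  9, 26| -73, 17, 32| -78, 15, 31| -83, 17, 33|
266 -43, 12, 20| -48, 12, 21| -53, 13, 22| -58, 12, 21| -63, 13, 22| -68, 13, 23| -73, 19, 28| -78, 18, 27| -83, 16, 26|
```

Call:
apply_moves:
  moves:
    - [[2.8, -1.5, 1.4, 0, 0, 0, 0.26], [2.8, 0, 1.6, 0, 0, 0, 0.26], [2.6, 0, 1.8, 0, 0, 0, 0.26], [2.6, 0, 2, 0, 0, 0, 0.26], [2.4, 0, 2.2, 0, 0, 0, 0.26], [2.3, 0, 2.3, 0, 0, 0, 0.26], [2, 0, 2.5, 0, 0, 0, 0.26], [1.9, 0, 2.6, 0, 0, 0, 0.26], [1.5, 0, 2.4, 0, 0, 0, 0.26], [1.3, 0, 2.3, 0, 0, 0, 0.26]]

```text
time: 16.77
position: [0.4597, -0.2125, -0.0102]
tcp_rot: [[-0.938, -0.348, -0.007], [-0.348, 0.938, 0.004], [0.005, 0.006, -1.0]]
force: [-4.0, 11.5, 6.3]
width: 0.0224
finger_force: 6.4
```

```bash
python3 -c "
from h import *
st(); ballscan('s12')"
```

```text
t 16.77 base -65.5 44.0 -10.2 F 12.2 -0.3 6.3 ff 6.3878050446510315 w 0.022381277752971506
351 266
258 -47, 55, 79| -52, 56, 80| -55, -3, 35| -60, -3, 35| -65, -1, 37| -70, -3, 36| -75, -2, 37| -80, 56, 81| -85, 55, 81|
260 -48, 59, 76| -52, 54, 72| -55,  4, 34| -60,  1, 32| -65,  1, 32| -70,  1, 33| -75, 10, 39| -81, 56, 76| -85, 56, 76|
262 -47, 51, 64| -52, 53, 65| -55,  7, 30| -60,  8, 31| -65,  8, 31| -70,  8, 32| -76, 17, 39| -81, 56, 69| -86, 57, 71|
264 -47, 50, 57| -52, 51, 58| -57, 43, 52| -62, 43, 52| -67, 48, 56| -71, 11, 28| -76, 19, 34| -81, 55, 62| -86, 51, 60|
266 -47, 49, 50| -53, 54, 54| -57, 48, 49| -62, 49, 51| -67, 47, 49| -71, 11, 21| -76, 16, 25| -81, 57, 58| -86, 50, 53|
268 -48, 50, 44| -53, 54, 48| -57, 48, 44| -62, 51, 46| -67, 50, 45| -71,  7, 11| -76, 19, 21| -81, 54, 50| -86, 50, 47|
270 -48, 52, 40| -53, 53, 41| -56, 14, 10| -62, 49, 38| -66, 13, 10| -71, 13, 10| -76, 18, 14| -82, 53, 43| -86, 50, 41|
272 -47, 23, 10| -53, 54, 35| -57, 25, 12| -62, 21,  9| -67, 23, 11| -72, 22, 11| -77, 21, 10| -82, 55, 38| -87, 50, 34|
274 -47, 33, 11| -52, 35, 14| -57, 31, 11| -62, 34, 13| -67, 34, 14| -72, 28,  9| -77, 54, 31| -82, 55, 32| -87, 29, 11|
276 -47, 39, 10| -53, 42, 13| -57, 38, 10| -62, 39, 11| -67, 37, 10| -72, 37, 10| -77, 36, 10| -82, 34,  8| -87, 37, 11|
278 -48, 43,  7| -53, 42,  7| -58, 43,  7| -63, 43,  8| -68, 44,  9| -73, 42,  8| -77, 42,  8| -82, 43,  9| -87, 39,  7|
```

Call:
apply_moves:
  moves:
    - [[0, 4, 0, 0, 0, 0, 0.26], [0, 4, 0, 0, 0, 0, 0.26], [0, 3, 0, 0, 0, 0, 0.26], [0, 0, 0, 0, 0, 0, 0.35], [0, 0, 0, 0, 0, 0, 0.45], [0, 0, 0, 0, 0, 0, 0.45]]

```text
time: 17.58
position: [0.4599, -0.2048, -0.009]
tcp_rot: [[-0.937, -0.349, 0.001], [-0.349, 0.937, -0.0], [-0.001, -0.0, -1.0]]
force: [-1.5, -0.1, 0.6]
width: 0.0386
finger_force: 0.0
```

```bash
python3 -c "
from h import *
st(); ballscan('s13')"
```

```text
t 17.57 base -58.4 41.1 -9.0 F 0.5 1.5 0.6 ff 0.0 w 0.03860980911896401
348 264
256 -39, 31, 66| -39,-56,  0| -45,-56,  0| -50,-56,  1| -55,-53,  3| -61,-55,  2| -66,-58,  0| -71,-60, -1| -78, 52, 85|
258 -39, 39, 66| -42, -6, 32| -47, -3, 35| -52, -4, 34| -57, -5, 34| -62, -4, 35| -67, -3, 35| -72,  0, 39| -78, 37, 67|
260 -39, 40, 60| -43,  7, 36| -48,  7, 36| -53,  4, 34| -58,  4, 34| -63,  1, 32| -67, -6, 27| -73,  8, 38| -78, 49, 70|
262 -39, 36, 51| -43, 10, 31| -48, 12, 34| -53, 11, 33| -58,  6, 30| -63,  6, 30| -68,  4, 28| -73, 14, 36| -78, 53, 67|
264 -39, 37, 46| -43, 12, 27| -50, 46, 53| -55, 47, 55| -59, 43, 52| -63, 10, 26| -68, -3, 17| -73, 13, 29| -79, 52, 61|
266 -39, 35, 38| -43, 10, 19| -50, 48, 49| -55, 45, 47| -59, 47, 49| -63, 14, 23| -68, 13, 23| -73, 13, 23| -79, 50, 53|
268 -38,  6,  9| -43,  7, 10| -50, 47, 42| -55, 50, 45| -60, 47, 42| -63,  8, 12| -68,  4,  9| -74, 15, 19| -79, 55, 50|
270 -39, 16, 10| -44, 15, 10| -49, 18, 12| -54, 16, 11| -59, 13,  9| -64, 15, 11| -69, 11,  8| -74, 16, 13| -79, 53, 43|
272 -39, 23, 10| -44, 23,  9| -49, 20,  8| -54, 25, 12| -59, 23, 11| -64, 24, 12| -69, 21,  9| -74, 25, 14| -79, 50, 34|
274 -40, 33, 11| -44, 29,  9| -50, 33, 12| -55, 32, 12| -59, 28,  8| -64, 29,  9| -69, 31, 12| -74, 28, 10| -79, 29, 11|
276 -40, 38,  9| -45, 39, 10| -50, 40, 11| -55, 42, 13| -60, 39, 11| -65, 37, 10| -70, 38, 10| -75, 34,  8| -80, 40, 13|
```

Run:
```python
from h import *
y=np.radians(200.4); plan([(.460,-.2048,.10,None),(.513,-.442,.13,y+np.pi/2)])
d=load("w1"); P=world(d); m=(P[...,2]>.045)&(P[...,2]<.07)&(np.hypot(P[...,0]-.43,P[...,1]+.38)<.05); print("jar",np.nanmean(P[m],0))
```

```text
leg (0.46, -0.2048, 0.1, None) rows 2
   [-0.1, -0.1, -54.5] [0.0, 0.0, 0.0]
   [-0.1, -0.1, -54.5] [0.0, 0.0, 0.0]
leg (0.513, -0.442, 0.13, np.float64(5.068436147791533)) rows 9
   [3.7, -26.8, -3.3] [-0.0, 0.0, -0.174]
   [8.3, -25.7, -3.3] [-0.0, 0.0, -0.174]
   [12.6, -23.9, -3.3] [-0.0, 0.0, -0.174]
   [16.6, -21.3, -3.3] [-0.0, 0.0, -0.174]
   [20.0, -18.1, -3.3] [-0.0, 0.0, -0.174]
   [22.9, -14.4, -3.3] [-0.0, 0.0, -0.174]
   [25.0, -10.2, -3.3] [-0.0, 0.0, -0.174]
   [26.4, -5.7, -3.3] [-0.0, 0.0, -0.174]
   [27.0, -1.0, -3.3] [-0.0, 0.0, -0.174]
jar [ 0.44142091 -0.37810322  0.05387743]
```

Call:
apply_moves:
  moves:
    - [[0, 0, -54, 0, 0, 0, 0.45], [0, 0, -55, 0, 0, 0, 0.45], [4, -27, -3, 0, 0, -0.1745, 0.8], [8, -26, -3, 0, 0, -0.1745, 0.8], [13, -24, -3, 0, 0, -0.1745, 0.8], [17, -21, -3, 0, 0, -0.1745, 0.8], [20, -18, -3, 0, 0, -0.1745, 0.8], [23, -14, -3, 0, 0, -0.1745, 0.8], [25, -10, -3, 0, 0, -0.1745, 0.8], [26, -6, -3, 0, 0, -0.1745, 0.8], [27, -1, -3, 0, 0, -0.1745, 0.8], [0, 0, 0, 0, 0, 0, 0.8]]

```text
time: 19.12
position: [0.5114, -0.4437, 0.1262]
tcp_rot: [[0.347, -0.938, -0.0], [-0.938, -0.347, -0.0], [0.0, 0.0, -1.0]]
force: [-0.9, 0.6, -0.1]
width: 0.0682
finger_force: 0.0
```

Run:
```python
from h import *
s=st(); Q=np.array(s["tcp_rot"]); p=np.array(s["position"]); print(p,np.degrees(np.arctan2(Q[1,0],Q[0,0])))
d=grab("wrist","w14"); P=world(d)
m=(P[...,2]>.028)&(P[...,2]<.042)&(np.hypot(P[...,0]-.513,P[...,1]+.44)<.045)
q=P[m][:,:2].astype(np.float32)*1000; c,sz,a=cv2.minAreaRect(q); print(len(q),c,sz,a)
lab=m.astype(np.uint8); lab=cv2.morphologyEx(lab,cv2.MORPH_OPEN,np.ones((3,3))); q=P[lab>0][:,:2].astype(np.float32)*1000; print(len(q),cv2.minAreaRect(q),np.median(P[lab>0][:,2]))
v,u=np.nonzero(lab); print(u.min(),u.max(),v.min(),v.max())
# parked check from scene
e=grab("scene","s14"); S=world(e); t=S[...,:2]-BC; bx=t@BX*1000; by=t@BY*1000
m=(bx>-75)&(bx<-35)&(by>25)&(by<60)&(S[...,2]>.03); print("parked ball",len(S[m]),np.median(bx[m]),np.median(by[m]),np.sort(S[m][:,2])[-5:])
m=(bx>-30)&(bx<-5)&(abs(by)<15)&(S[...,2]>.055); print("pts at forward-ball place",m.sum())
# tip height with this opening
dd=P[...,2];
```

```text
t 19.12 base -300.2 76.2 126.2 F 0.9 0.7 -0.1 ff 0.0 w 0.06819039592074587
[ 0.51139979 -0.44373384  0.12621702] -69.7237619480107
1808 (514.7465209960938, -444.60772705078125) (45.11015319824219, 45.295902252197266) 17.534549713134766
1752 ((514.7465209960938, -444.60772705078125), (45.11015319824219, 45.295902252197266), 17.534549713134766) 0.032193987203789076
287 344 204 261
parked ball 42 -54.55195286007193 47.08230398817072 [0.05398599 0.05399915 0.05422146 0.05451041 0.05466469]
pts at forward-ball place 0
```

Call:
apply_moves:
  moves:
    - [[2, -2.8, 0, 0, 0, 0.048, 0.8], [0, 0, 45, 0, 0, 0, 0.8], [0, 0, 45, 0, 0, 0, 0.8], [0, 0, 40, 0, 0, 0, 0.8], [0, 0, 28, 0, 0, 0, 0.8], [0, 0, 0, 0, 0, 0, 0.8]]

```text
time: 19.98
position: [0.5128, -0.441, -0.0337]
tcp_rot: [[0.303, -0.953, -0.005], [-0.953, -0.303, 0.003], [-0.005, 0.004, -1.0]]
force: [-0.1, -0.7, 0.7]
width: 0.0683
finger_force: 0.0
```

Call:
apply_moves:
  moves:
    - [[0, 0, 0, 0, 0, 0, 0.6], [0, 0, 0, 0, 0, 0, 0.3], [0, 0, 0, 0, 0, 0, 0.3], [0, 0, 0, 0, 0, 0, 0.3], [0, 0, 0, 0, 0, 0, 0.3]]

```text
time: 20.6
position: [0.5163, -0.4436, -0.0288]
tcp_rot: [[0.304, -0.953, 0.003], [-0.953, -0.304, -0.002], [0.003, -0.002, -1.0]]
force: [0.9, 1.5, 6.5]
width: 0.0438
finger_force: 63.7
```

Call:
apply_moves:
  moves:
    - [[0, 0, -20, 0, 0, 0, 0.3], [0, 0, -45, 0, 0, 0, 0.3], [0, 0, -45, 0, 0, 0, 0.3], [0, 0, 0, 0, 0, 0, 0.3]]

```text
time: 21.1
position: [0.5173, -0.4448, 0.0847]
tcp_rot: [[0.304, -0.953, 0.009], [-0.953, -0.304, -0.005], [0.008, -0.006, -1.0]]
force: [0.7, -0.7, -3.3]
width: 0.044
finger_force: 62.9
```

Run:
```python
from h import *
s=st(); Q=np.array(s["tcp_rot"]); p=np.array(s["position"]); print(p,np.degrees(np.arctan2(Q[1,0],Q[0,0])))
d=load("w2")
for n,u,v in [("up out",360,48),("up in",360,72),("lo in",350,205),("lo out",350,228)]:
    w=ray(d,200+u/2,180+v/2,.018)[:2]-BC; print(n,w@BX*1000,w@BY*1000)
# from depth: stop/rails in w1, w2 and w14 frames
for tag in ("w1","w2"):
    P=world(load(tag)); t=P[...,:2]-BC; bx=t@BX*1000; by=t@BY*1000; z=P[...,2]*1000
    for nm,m in [("rail+",(bx>25)&(bx<55)&(by>20)&(by<42)&(z>15.5)&(z<22)),("rail-",(bx>25)&(bx<55)&(by<-20)&(by>-42)&(z>15.5)&(z<22)),("stop",(bx>55)&(bx<90)&(abs(by)<25)&(z>21)&(z<32))]:
        if m.sum()>5: print(tag,nm,m.sum(),"bx",np.percentile(bx[m],[5,50,95]).round(1),"by",np.percentile(by[m],[5,50,95]).round(1))
plan([(.4658,-.1008,.10,np.radians(290.4))])
```

```text
t 21.1 base -303.2 71.0 84.7 F -0.9 -0.4 -3.3 ff 62.87363922223449 w 0.04400108151623559
[ 0.51727524 -0.44479671  0.08470593] -72.30653778006663
up out 20.50338177989474 32.785726325629696
up in 20.92886395713318 24.251067429448998
lo in 19.706610821608848 -26.127212518596878
lo out 20.13328087996714 -35.40564888163183
w1 rail+ 84 bx [26.  39.6 54. ] by [25.7 29.7 33.2]
w1 rail- 75 bx [27.2 40.1 53.5] by [-33.5 -29.8 -26.6]
w1 stop 297 bx [64.3 70.6 77.2] by [-22.1   0.6  23. ]
w2 rail+ 443 bx [26.6 40.  53.6] by [25.4 29.  32.4]
w2 rail- 356 bx [26.3 40.2 53.2] by [-33.5 -30.  -26.6]
w2 stop 1416 bx [64.3 70.1 77. ] by [-22.3   0.8  22.8]
leg (0.4658, -0.1008, 0.1, np.float64(5.068436147791533)) rows 7
   [-49.0, -7.9, -2.5] [-0.001, -0.001, -0.007]
   [-49.0, -8.3, -2.5] [-0.001, -0.001, -0.007]
   [-48.9, -8.6, -2.4] [-0.001, -0.001, -0.007]
   [-48.9, -8.9, -2.4] [-0.001, -0.001, -0.007]
   [-48.8, -9.3, -2.3] [-0.001, -0.001, -0.007]
   [-48.8, -9.6, -2.3] [-0.001, -0.001, -0.007]
   [-48.7, -9.9, -2.2] [-0.001, -0.001, -0.007]
```

Call:
apply_moves:
  moves:
    - [[-49, -8, -2, 0, 0, -0.007, 0.3], [-49, -8, -2, 0, 0, -0.007, 0.3], [-49, -8.5, -2, 0, 0, -0.007, 0.3], [-49, -9, -2, 0, 0, -0.007, 0.3], [-49, -9, -2, 0, 0, -0.007, 0.3], [-49, -9.5, -2, 0, 0, -0.007, 0.3], [-49, -10, -2, 0, 0, -0.006, 0.3], [0, 0, 0, 0, 0, 0, 0.3], [0, 0, 0, 0, 0, 0, 0.3]]

```text
time: 22.22
position: [0.4619, -0.0983, 0.0925]
tcp_rot: [[0.349, -0.937, -0.001], [-0.937, -0.349, 0.0], [-0.0, 0.001, -1.0]]
force: [0.5, -0.6, -2.3]
width: 0.0434
finger_force: 62.8
```

Run:
```python
from h import *
s=st(); Q=np.array(s["tcp_rot"]); p=np.array(s["position"]); print(p,np.degrees(np.arctan2(Q[1,0],Q[0,0])))
d=grab("wrist","w15"); P=world(d); t=P[...,:2]-BC; bx=t@BX*1000; by=t@BY*1000; z=P[...,2]*1000
# visible: block top between the fingers and nest
for nm,m in [("block rear",(abs(bx-37)<40)&(abs(by)<24)&(z>60)&(z<150))]:
    print(nm,m.sum(),np.percentile(bx[m],[2,50,98]).round(1),np.percentile(by[m],[2,50,98]).round(1),np.percentile(z[m],[2,50,98]).round(1))
d=grab("scene","s15"); P=world(d); t=P[...,:2]-BC; bx=t@BX*1000; by=t@BY*1000; z=P[...,2]*1000
m=(abs(bx-37)<32)&(abs(by)<60)&(z>85)&(z<190)
for zz in range(85,190,6):
    k=m&(abs(z-zz)<3)
    if k.sum(): print(zz,k.sum(),"bx",np.percentile(bx[k],[3,97]).round(0),"by",np.percentile(by[k],[3,97]).round(0))
```

```text
t 22.23 base 40.8 2.0 92.5 F -0.7 -0.2 -2.3 ff 62.79331801459193 w 0.043415937136679184
[ 0.46188796 -0.09829486  0.09254471] -69.54951376543369
block rear 7341 [17.5 28.9 60.9] [-18.4   2.2  21.4] [122.8 144.  149.8]
121 26 bx [18. 60.] by [-6. 27.]
127 38 bx [18. 62.] by [ 0. 28.]
133 35 bx [18. 62.] by [-9. 32.]
139 39 bx [18. 60.] by [17. 36.]
145 59 bx [18. 62.] by [-7. 38.]
151 74 bx [18. 59.] by [-16.  39.]
157 44 bx [20. 61.] by [-21.  40.]
163 21 bx [29. 47.] by [-24.  38.]
169 7 bx [33. 45.] by [36. 40.]
175 2 bx [27. 35.] by [-21.  32.]
181 25 bx [27. 49.] by [-26.  56.]
187 41 bx [27. 51.] by [25. 58.]
```

Call:
apply_moves:
  moves:
    - [[4, -2.2, 0, 0, 0, 0, 0.3], [0, 0, 40, 0, 0, 0, 0.3], [0, 0, 35, 0, 0, 0, 0.3], [0, 0, 15, 0, 0, 0, 0.3], [0, 0, 0, 0, 0, 0, 0.3]]

```text
time: 22.95
position: [0.4652, -0.1023, 0.0015]
tcp_rot: [[0.348, -0.938, -0.003], [-0.938, -0.348, -0.001], [-0.001, 0.003, -1.0]]
force: [0.2, -0.2, -1.5]
width: 0.0436
finger_force: 62.6
```

Run:
```python
from h import *
st()
d=grab("wrist","w16"); P=world(d); t=P[...,:2]-BC; bx=t@BX*1000; by=t@BY*1000; z=P[...,2]*1000
m=(abs(bx-37)<40)&(abs(by)<24)&(z>45)&(z<75); print("block",m.sum(),np.percentile(bx[m],[1,99]).round(1),np.percentile(by[m],[1,99]).round(1),np.percentile(z[m],[2,50,98]).round(1))
m=(bx>14)&(bx<60)&(z>15)&(z<22)
for lo,hi in((20,42),(-42,-20)):
    k=m&(by>lo)&(by<hi); print("rail",k.sum(),np.percentile(by[k],[3,50,97]).round(1) if k.sum() else "")
e=grab("scene","s16"); P=world(e); t=P[...,:2]-BC; bx=t@BX*1000; by=t@BY*1000; z=P[...,2]*1000
m=(abs(bx-37)<32)&(by<33)&(by>0)&(z>22)&(z<66)
for zz in range(24,66,4):
    k=m&(abs(z-zz)<2)
    if k.sum(): print(zz,k.sum(),"bx",np.percentile(bx[k],[3,97]).round(0),"by",np.percentile(by[k],[3,97]).round(0))
```

```text
t 22.95 base 35.9 0.3 1.5 F -0.2 -0.1 -1.5 ff 62.628095811232924 w 0.04355494776150559
block 14151 [12.6 57. ] [-21.8  22.6] [46.7 60.3 71.5]
rail 160 [27.5 30.7 32.6]
rail 408 [-34.3 -31.2 -27. ]
24 13 bx [64. 68.] by [ 3. 31.]
28 3 bx [55. 69.] by [13. 27.]
32 17 bx [14. 54.] by [ 9. 24.]
36 25 bx [13. 57.] by [ 1. 25.]
40 16 bx [14. 54.] by [ 9. 26.]
44 19 bx [14. 56.] by [10. 28.]
48 19 bx [15. 55.] by [17. 32.]
52 18 bx [13. 56.] by [11. 32.]
56 17 bx [16. 55.] by [19. 33.]
60 20 bx [14. 56.] by [18. 30.]
64 27 bx [14. 57.] by [15. 33.]
```

Call:
apply_moves:
  moves:
    - [[0, -0.6, 10, 0, 0, 0, 0.3], [0, 0, 8, 0, 0, 0, 0.3], [0, 0, 3, 0, 0, 0, 0.3], [0, 0, 0, 0, 0, 0, 0.3]]

```text
time: 23.55
position: [0.4663, -0.1011, -0.0169]
tcp_rot: [[0.35, -0.937, -0.0], [-0.937, -0.35, -0.0], [0.0, 0.001, -1.0]]
force: [-4.1, 1.4, 10.8]
width: 0.0437
finger_force: 64.3
```

Run:
```python
from h import *
st()
d=grab("wrist","w17"); P=world(d); t=P[...,:2]-BC; bx=t@BX*1000; by=t@BY*1000; z=P[...,2]*1000
m=(abs(bx-35)<20)&(abs(by)<19)&(z>25)&(z<75)
for lo in range(-20,20,4):
    k=m&(by>=lo)&(by<lo+4); print(lo,k.sum(),np.percentile(z[k],[5,50,95]).round(1) if k.sum()>5 else "")
k=(abs(bx-35)<40)&(abs(by)<24)&(z>30)&(z<52); print(np.percentile(bx[k],[1,99]).round(1),np.percentile(by[k],[1,99]).round(1))
```

```text
t 23.55 base 36.6 -1.1 -16.9 F 2.8 3.3 10.8 ff 64.30856156162918 w 0.04372422000536086
-20 747 [43.7 44.6 45.5]
-16 1044 [42.  43.8 45.2]
-12 987 [38.1 40.2 42. ]
-8 926 [34.2 36.2 38.3]
-4 866 [28.  31.8 34.3]
0 841 [28.7 33.5 35.7]
4 943 [35.4 37.4 39.5]
8 1034 [39.3 41.4 43.4]
12 1025 [43.2 44.4 45.5]
16 737 [43.8 44.6 45.6]
[13.4 57.8] [-22.7  21.6]
```

Call:
apply_moves:
  moves:
    - [[0, 0, 0, 0, 0, 0, 0.55], [0, 0, 0, 0, 0, 0, 0.68], [0, 0, 0, 0, 0, 0, 0.68], [0, 0, 0, 0, 0, 0, 0.68], [0, 0, -20, 0, 0, 0, 0.68], [0, 0, -45, 0, 0, 0, 0.68], [0, 0, -45, 0, 0, 0, 0.68], [0, 0, 0, 0, 0, 0, 0.45]]

```text
time: 24.6
position: [0.4694, -0.101, 0.0953]
tcp_rot: [[0.35, -0.937, 0.009], [-0.937, -0.35, 0.0], [0.003, -0.008, -1.0]]
force: [-0.3, -0.5, -0.4]
width: 0.0413
finger_force: 0.0
```

Run:
```python
from h import *
s=st(); Q=np.array(s["tcp_rot"]); print(np.degrees(np.arctan2(Q[1,0],Q[0,0])))
d=grab("wrist","w18"); P=world(d); t=P[...,:2]-BC; bx=t@BX*1000; by=t@BY*1000; z=P[...,2]*1000
k=(abs(bx-35)<30)&(abs(by)<24)&(z>28)&(z<55)
q=np.stack([bx[k],by[k]],-1).astype(np.float32); print("block",cv2.minAreaRect(q),np.percentile(z[k],[50,95]))
e=grab("scene","s18"); S=world(e); t=S[...,:2]-BC; bx=t@BX*1000; by=t@BY*1000
m=(bx>-75)&(bx<-35)&(by>25)&(by<60)&(S[...,2]>.03); print("parked ball",m.sum(),np.percentile(bx[m],[5,50,95]),np.percentile(by[m],[5,95]),np.sort(S[m][:,2])[-5:])
plan([(*(BC+BX*-.0575+BY*.041),.06,np.radians(200.4))])
```

```text
t 24.6 base 35.6 -4.1 95.3 F -0.3 0.5 -0.4 ff 0.0 w 0.0413135622606333
-69.53887638438701
block ((36.02606201171875, -0.5146617889404297), (45.661415100097656, 45.101593017578125), 0.13633714616298676) [41.70713521 45.27879738]
parked ball 42 [-61.63581888 -54.55221221 -47.34611283] [39.534185   51.30728058] [0.05215969 0.05251161 0.05290843 0.05334228 0.05407884]
leg (np.float64(0.45965049999999996), np.float64(-0.2039865), 0.06, np.float64(3.4976398209966364)) rows 9
   [10.5, 4.7, 3.5] [-0.0, 0.0, 0.175]
   [11.1, 2.8, 3.5] [-0.0, 0.0, 0.175]
   [11.4, 0.8, 3.5] [-0.0, 0.0, 0.175]
   [11.4, -1.2, 3.5] [-0.0, 0.0, 0.175]
   [11.0, -3.1, 3.5] [-0.0, 0.0, 0.175]
   [10.3, -5.0, 3.5] [-0.0, 0.0, 0.175]
   [9.3, -6.7, 3.5] [-0.0, 0.0, 0.175]
   [8.0, -8.2, 3.5] [-0.0, 0.0, 0.175]
   [6.4, -9.5, 3.5] [-0.0, 0.0, 0.175]
```

Call:
apply_moves:
  moves:
    - [[10, 3, 3, 0, 0, 0.1745, 0.45], [11, 2, 3, 0, 0, 0.1745, 0.45], [11, 1, 3, 0, 0, 0.1745, 0.45], [11, -1, 3, 0, 0, 0.1745, 0.45], [11, -3, 3, 0, 0, 0.1745, 0.45], [10, -5, 4, 0, 0, 0.1745, 0.45], [9, -7, 4, 0, 0, 0.1745, 0.45], [8, -8, 4, 0, 0, 0.1745, 0.45], [6, -9, 4, 0, 0, 0.1745, 0.45], [0, 0, 0, 0, 0, 0, 0.45], [0, 0, 0, 0, 0, 0, 0.45]]

```text
time: 26.08
position: [0.4616, -0.2005, 0.06]
tcp_rot: [[-0.936, -0.352, -0.002], [-0.352, 0.936, 0.0], [0.002, 0.001, -1.0]]
force: [-0.0, -0.5, -0.1]
width: 0.0384
finger_force: 0.0
```

Run:
```python
from h import *
s=st(); Q=np.array(s["tcp_rot"]); print(Q.round(3).tolist())
d=grab("wrist","w19"); P=world(d); t=P[...,:2]-BC; bx=t@BX*1000; by=t@BY*1000; z=P[...,2]*1000
k=(bx>-75)&(bx<-35)&(by>25)&(by<60)&(z>30)&(z<60); print("ball",k.sum(),np.percentile(bx[k],[2,50,98]),np.percentile(by[k],[2,50,98]),np.percentile(z[k],[50,98]))
```

```text
t 26.07 base -54.9 38.0 60.0 F -0.4 0.2 -0.1 ff 0.0 w 0.03844395600124857
[[-0.936, -0.352, -0.002], [-0.352, 0.936, 0.0], [0.002, 0.001, -1.0]]
ball 810 [-62.1218672  -54.59064373 -46.45959855] [26.3646834  43.80754998 50.85323038] [49.89728837 53.31736131]
```

Call:
apply_moves:
  moves:
    - [[4, 0, 25, 0, 0, 0, 0.45], [0, 0, 25, 0, 0, 0, 0.45], [0, 0, 19, 0, 0, 0, 0.45], [0, 0, 0, 0, 0, 0, 0.26], [0, 0, 0, 0, 0, 0, 0.26], [0, 0, 0, 0, 0, 0, 0.26], [0, -4, 0, 0, 0, 0, 0.26], [0, -4, 0, 0, 0, 0, 0.26], [0, -3, 0, 0, 0, 0, 0.26], [0, 0, 0, 0, 0, 0, 0.26]]

```text
time: 27.38
position: [0.4615, -0.2106, -0.0078]
tcp_rot: [[-0.937, -0.348, -0.001], [-0.348, 0.937, 0.002], [0.0, 0.003, -1.0]]
force: [-1.4, 12.2, 4.9]
width: 0.0223
finger_force: 5.9
```

```bash
python3 -c "
from h import *
st(); ballscan('s20')"
```

```text
t 27.38 base -64.3 41.6 -7.8 F 11.9 -2.9 4.9 ff 5.87812140583992 w 0.022332406460512898
350 264
256 -45, 52, 82| -50, 54, 84| -53, 31, 67| -55,-58, -0| -61,-55,  2| -66,-62, -3| -71,-57,  2| -78, 54, 86| -83, 56, 87|
258 -45, 53, 77| -50, 51, 76| -54, 33, 62| -57, -3, 35| -62, -1, 37| -67, -5, 34| -72, -1, 37| -78, 52, 78| -83, 53, 80|
260 -45, 53, 71| -50, 55, 73| -54, 32, 55| -58,  4, 34| -63,  2, 32| -68,  0, 32| -73,  6, 37| -78, 51, 71| -83, 55, 75|
262 -45, 49, 62| -50, 48, 62| -53,  6, 29| -58,  4, 28| -63,  7, 31| -68,  9, 32| -73, 15, 37| -78, 52, 66| -83, 47, 63|
264 -45, 51, 57| -50, 53, 59| -54, 40, 49| -59, 43, 52| -64, 43, 52| -68,  9, 26| -73, 16, 31| -79, 52, 60| -83, 49, 58|
266 -45, 48, 49| -50, 49, 50| -55, 44, 47| -60, 52, 53| -64, 47, 49| -69, 46, 48| -73, 13, 23| -79, 53, 55| -84, 46, 50|
268 -45, 52, 45| -50, 50, 45| -55, 49, 44| -60, 51, 46| -65, 52, 47| -68,  7, 12| -74, 20, 22| -79, 54, 49| -84, 50, 47|
270 -44, 16, 11| -50, 51, 39| -54, 17, 12| -59, 17, 12| -64, 13, 10| -69, 14, 10| -74, 17, 14| -79, 51, 41| -84, 48, 39|
272 -44, 24, 10| -50, 54, 35| -54, 25, 12| -59, 23, 11| -64, 22, 10| -69, 23, 11| -74, 22, 11| -79, 54, 37| -84, 20, 10|
274 -45, 34, 12| -50, 35, 14| -55, 31, 11| -60, 32, 12| -64, 30, 11| -69, 32, 13| -74, 30, 11| -79, 30, 12| -84, 29, 11|
276 -45, 39, 10| -50, 40, 11| -55, 38, 10| -60, 38, 10| -65, 40, 12| -70, 38, 11| -75, 39, 12| -80, 38, 12| -85, 35,  9|
```

Call:
apply_moves:
  moves:
    - [[0, -3, 0, 0, 0, 0, 0.26], [0, 0, 0, 0, 0, 0, 0.26], [-1.3, 0, -2.3, 0, 0, 0, 0.26], [-1.5, 0, -2.4, 0, 0, 0, 0.26], [-1.9, 0, -2.6, 0, 0, 0, 0.26], [-2, 0, -2.5, 0, 0, 0, 0.26], [-2.3, 0, -2.3, 0, 0, 0, 0.26], [-2.4, 0, -2.2, 0, 0, 0, 0.26], [-2.6, 0, -2, 0, 0, 0, 0.26], [-2.6, 0, -1.8, 0, 0, 0, 0.26]]

```text
time: 28.68
position: [0.4737, -0.2069, 0.0086]
tcp_rot: [[-0.938, -0.347, -0.01], [-0.347, 0.938, 0.004], [0.008, 0.007, -1.0]]
force: [-4.9, 10.6, 0.9]
width: 0.0219
finger_force: 6.0
```

```bash
python3 -c "
from h import *
st(); ballscan('s21')"
```

```text
t 28.68 base -65.1 28.8 8.6 F 11.6 0.9 0.9 ff 5.979757010936737 w 0.021932152995854146
351 256
248 -46, 41, 98| -51, 37, 95| -55, 20, 83| -57,-70, 17| -62,-75, 14| -67,-75, 15| -73,-72, 17| -79, 42,100| -84, 40,100|
250 -46, 39, 91| -51, 41, 92| -52,-67, 13| -57,-64, 16| -63,-62, 17| -68,-68, 13| -73,-65, 16| -80, 39, 92| -84, 43, 96|
252 -46, 34, 80| -51, 39, 85| -52,-65,  7| -57,-63,  9| -63,-65,  8| -68,-68,  6| -73,-65,  9| -80, 35, 84| -84, 40, 87|
254 -46, 38, 77| -51, 41, 80| -52,-62,  3| -58,-63,  2| -63,-61,  4| -68,-67,  0| -73,-67,  1| -80, 37, 79| -85, 36, 79|
256 -46, 39, 72| -51, 40, 73| -56, 32, 68| -61, 32, 68| -65, 29, 66| -69,-57,  2| -75,-10, 37| -80, 40, 75| -85, 35, 72|
258 -46, 35, 63| -51, 39, 67| -56, 36, 65| -61, 34, 64| -66, 36, 65| -71, 33, 63| -75, -1, 37| -80, 39, 69| -85, 34, 65|
260 -46, 32, 55| -51, 37, 59| -56, 33, 56| -61, 37, 60| -66, 38, 61| -70,  4, 35| -75,  8, 38| -81, 41, 64| -85, 36, 60|
262 -45, 11, 32| -52, 40, 55| -55,  5, 28| -60,  8, 31| -66, 12, 34| -70,  7, 31| -76, 14, 37| -81, 37, 55| -86, 36, 54|
264 -46, 10, 25| -51, 13, 28| -55,  5, 22| -61,  8, 25| -66, 11, 27| -71, 12, 28| -76, 19, 34| -81, 42, 53| -86, 14, 31|
266 -46, 13, 21| -51, 18, 26| -56, 13, 22| -61, 14, 23| -66, 12, 21| -71, 12, 22| -76, 17, 27| -81, 15, 25| -86, 13, 24|
268 -46,  6, 10| -51,  9, 12| -56,  5,  9| -61,  8, 11| -66,  5, 10| -71,  7, 12| -76, 18, 21| -81, 20, 22| -86,  8, 14|
```

Call:
apply_moves:
  moves:
    - [[-2.8, -0.5, -1.8, 0, 0, 0, 0.26], [-2.8, 0, -1.6, 0, 0, 0, 0.26], [-3, 0, -1.5, 0, 0, 0, 0.26], [-3.1, 0, -1.3, 0, 0, 0, 0.26], [-3.1, 0, -1.1, 0, 0, 0, 0.26], [-3.2, 0, -0.8, 0, 0, 0, 0.26], [-3.2, 0, -0.5, 0, 0, 0, 0.26], [-3.2, 0, -0.1, 0, 0, 0, 0.26], [-3, 0, 0, 0, 0, 0, 0.26], [-1.5, 0, 0, 0, 0, 0, 0.26], [0, 0, 0, 0, 0, 0, 0.26]]

```text
time: 30.1
position: [0.5023, -0.1972, 0.0176]
tcp_rot: [[-0.938, -0.348, -0.007], [-0.348, 0.938, 0.004], [0.005, 0.006, -1.0]]
force: [-4.6, 10.4, 2.1]
width: 0.0219
finger_force: 6.1
```

```bash
python3 -c "
from h import *
st(); ballscan('s22')"
```

```text
t 30.1 base -66.0 -1.4 17.6 F 11.3 0.7 2.1 ff 6.054408699274063 w 0.021895683872457175
352 246
238 -47,  9,104| -52, 12,107| -56, -8, 93| -57,-117, 17| -63,-118, 17| -68,-117, 18| -74,-119, 17| -80,  8,106| -85, 10,108|
240 -47,  9, 98| -52,  9, 99| -52,-110, 15| -58,-109, 16| -63,-109, 17| -69,-106, 19| -74,-108, 18| -81, 12,103| -85, 15,105|
242 -47,  6, 90| -52, 11, 95| -53,-98, 17| -58,-98, 18| -64,-93, 21| -69,-100, 16| -74,-102, 15| -81,  5, 92| -86, 10, 95|
244 -47,  5, 83| -52, 10, 87| -53,-89, 16| -59,-89, 17| -64,-89, 17| -69,-90, 17| -75,-94, 14| -81,  7, 87| -86,  5, 86|
246 -47,  5, 77| -52, 12, 83| -57,  3, 76| -62,  8, 81| -66,  4, 78| -70,-78, 19| -75,-80, 18| -81,  6, 80| -86,  8, 82|
248 -47,  5, 72| -52,  8, 74| -57,  7, 74| -62, 10, 76| -67,  8, 75| -72,  5, 73| -75,-73, 16| -81,  9, 77| -86,  3, 72|
250 -47,  4, 64| -52, 10, 69| -57,  7, 67| -62, 11, 70| -67,  9, 69| -70,-64, 16| -76,-66, 15| -82,  9, 70| -87,  6, 69|
252 -44,-66,  7| -52,  9, 62| -55,-63,  9| -62,  8, 62| -65,-65,  8| -71,-68,  7| -76,-64, 10| -82, 12, 67| -87,-67,  8|
254 -44,-66, -1| -49,-68, -2| -55,-64,  2| -62,  2, 52| -66,-62,  4| -71,-67,  1| -76,-68,  0| -82,  8, 58| -87,-68,  1|
256 -45,-51,  4| -50,-55,  1| -55,-56,  1| -62,  5, 48| -66,-59, -0| -71,-57,  2| -77, -9, 38| -82,-59,  1| -87,-60, -0|
258 -47, -5, 33| -52, -2, 36| -57, -3, 35| -63,  8, 44| -67, -1, 37| -72,  0, 38| -77,  0, 39| -82, -0, 39| -87, -5, 35|
```

Call:
apply_moves:
  moves:
    - [[0, 5, 0, 0, 0, 0, 0.26], [0, 6, 0, 0, 0, 0, 0.26], [0, 6, 0, 0, 0, 0, 0.26], [0, 5, 0, 0, 0, 0, 0.26], [0, 4, 0, 0, 0, 0, 0.26], [0, 3, 0, 0, 0, 0, 0.26], [0, 3, 0, 0, 0, 0, 0.26], [0, 2, 0, 0, 0, 0, 0.26], [0, 0, 0, 0, 0, 0, 0.26]]

```text
time: 31.28
position: [0.493, -0.1673, 0.0182]
tcp_rot: [[-0.937, -0.349, -0.002], [-0.349, 0.937, 0.001], [0.002, 0.002, -1.0]]
force: [-2.0, 5.5, -2.2]
width: 0.0221
finger_force: 3.1
```

```bash
python3 -c "
from h import *
st(); ballscan('s23')"
```

```text
t 31.27 base -34.7 -3.1 18.2 F 5.9 -0.0 -2.2 ff 3.111012428998947 w 0.02210501025554781
339 244
236 -15, 11,110| -20,  9,109| -23,-16, 92| -21,-126, 16| -27,-125, 16| -32,-127, 15| -38,-125, 17| -49, 13,113| -54,  8,110|
238 -15,  9,103| -20,  7,101| -24, -4, 94| -22,-112, 19| -27,-112, 19| -33,-113, 18| -38,-118, 15| -49,  9,105| -54,  7,104|
240 -15,  9, 97| -20,  9, 97| -24, -2, 90| -23,-101, 20| -28,-108, 15| -33,-107, 16| -39,-104, 18| -49, 11,100| -54,  8, 98|
242 -14,  1, 85| -20,  9, 91| -24, -4, 82| -23,-92, 20| -28,-96, 17| -34,-94, 19| -39,-96, 18| -49,  8, 92| -54,  3, 88|
244 -15,  3, 80| -20,  4, 82| -24, -5, 75| -29, -0, 79| -34, -2, 78| -34,-87, 17| -40,-88, 17| -49,  8, 86| -54,  6, 85|
246 -15,  4, 75| -20,  7, 77| -25,  3, 75| -30,  7, 78| -35,  5, 77| -39,  4, 77| -40,-78, 17| -49,  7, 79| -54,  0, 75|
248 -14, -0, 66| -20,  7, 71| -25,  4, 69| -30, 12, 76| -35, 11, 75| -40,  5, 71| -41,-72, 15| -50,  8, 74| -54,  3, 70|
250  -9,-65, 11| -20,  6, 65| -20,-68, 10| -30,  9, 67| -35, 11, 69| -36,-65, 13| -41,-63, 15| -50,  9, 69| -54,  2, 64|
252  -9,-71,  0| nan,nan,nan| -20,-69,  3| -30,  2, 56| -34, -1, 54| -36,-64,  7| -41,-65,  7| -50,  8, 62| -52,-64,  8|
254 -14,-10, 39| -15,-60,  2| -20,-65, -1| -29, -0, 48| -35,  4, 51| -36,-62,  2| -41,-64,  1| -47,-69, -3| -52,-64,  1|
256 -14, -2, 40| -19, -4, 38| -22,-42, 10| -30,  2, 44| -35, -0, 42| -37,-58, -2| -42,-57, -0| -47,-57, -0| -53,-58, -0|
```

Call:
apply_moves:
  moves:
    - [[0, 2, 0, 0, 0, 0, 0.26], [0, 2, 0, 0, 0, 0, 0.26], [0, 0, 0, 0, 0, 0, 0.26], [0, 0, 0, 0, 0, 0, 0.45], [0, 0, 0, 0, 0, 0, 0.45], [0, 0, -30, 0, 0, 0, 0.45], [0, 0, -40, 0, 0, 0, 0.45], [0, 0, -40, 0, 0, 0, 0.45], [0, 0, 0, 0, 0, 0, 0.45]]

```text
time: 32.45
position: [0.4954, -0.1646, 0.1322]
tcp_rot: [[-0.937, -0.35, 0.008], [-0.35, 0.937, -0.001], [-0.007, -0.004, -1.0]]
force: [-0.3, 0.6, -0.7]
width: 0.0386
finger_force: 0.0
```

Run:
```python
from h import *
st()
d=grab("wrist","w24"); P=world(d); t=P[...,:2]-BC; bx=t@BX*1000; by=t@BY*1000; z=P[...,2]*1000
k=(bx>10)&(bx<63.5)&(abs(by)<24)&(z>28)&(z<55)
q=np.stack([bx[k],by[k]],-1).astype(np.float32); print("block",cv2.minAreaRect(q),np.percentile(z[k],[50,95]))
k=(z>60)&(z<85)&(bx>-60)&(bx<0)&(abs(by)<15); print("ball",k.sum(),np.percentile(bx[k],[2,98]),np.percentile(by[k],[2,98]))
k=(abs(by)<25)&(bx>60)&(bx<90)&(z>22)&(z<32); print("stop",np.percentile(bx[k],[1,99]))
crop(d,180,120,280,240,2.5,"w24")
```

```text
t 32.45 base -33.1 -6.2 132.2 F 0.7 0.1 -0.7 ff 0.0 w 0.03859212870852953
block ((36.79377746582031, -0.5208320617675781), (45.6059684753418, 53.36598205566406), 89.92167663574219) [41.0862818  45.20020882]
ball 491 [-38.62699843 -22.98969529] [-6.06005633  9.00451399]
stop [61.20857893 77.94500413]
```

View pics/w24.png

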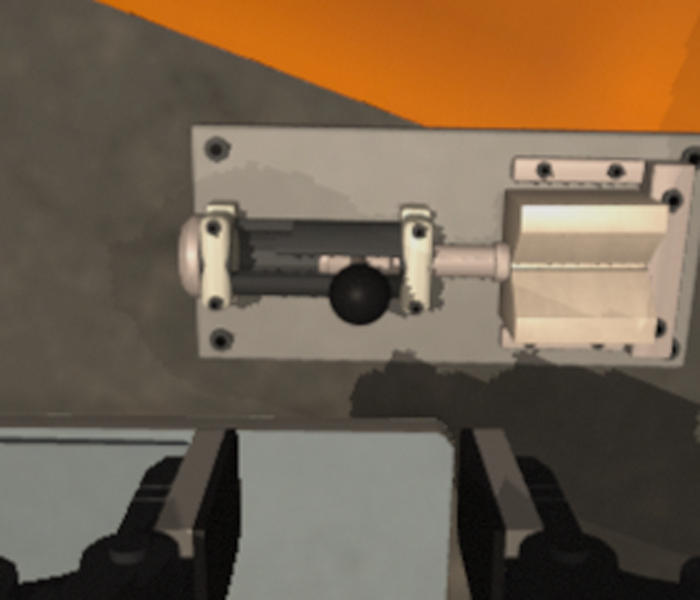

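The picture shows the handle upright with its ball at crop pixel (360,293). The foot is against the block at (505,260), and the block sits between the rails against the stop at about (660,260).

Run:
```python
from h import *
d=load("w24"); P=world(d); t=P[...,:2]-BC; bx=t@BX*1000; by=t@BY*1000; z=P[...,2]*1000
k=(bx>0)&(bx<90)&(abs(by)<24)&(z>42)&(z<50)
q=np.stack([bx[k],by[k]],-1).astype(np.float32); print("block top",cv2.minAreaRect(q))
s=st()
```

```text
block top ((41.26698303222656, -0.526947021484375), (45.6059684753418, 45.437068939208984), 89.92167663574219)
t 32.5 base -32.2 -4.8 130.1 F 0.4 -0.0 0.4 ff 0.0 w 0.03845659184419288
```

```bash
python3 -c "
from workcell import env
print(env.job_done())"
```

```text
the job is handed in; nothing more can be done
None
```

I handed the job in at about 32.5 s with the V-block clamped: it sits flat and in line between the rails, pressed against the back stop to within about 1 mm by camera depth. The plunger is about 8 mm back, the handle is upright and the gripper is clear; two early tries let the handle slip out of the gripper and snap forward, and the interface returned no verdict.

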